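# Take apart the nested beakers and put each in its size row

## Task

Three mixing beakers were left nested in the leaning cradle. Pull them apart and set each one down gently, upright, in the tray row of its own size and colour, beside the beaker that already stands there. Do not drop a beaker, and leave the beakers already in the rows and everything else on the bench as they are.

Things in the scene. Friction and masses are not known exactly. Their poses are not given: they have to be found in the camera images.
- cup_s_mid (a point): Centre (on the axis, half-way up) of the slim violet beaker: straight rigid cylinder, open on top, 38 mm outside diameter, 110 mm high, wall 3 mm, solid foot 16 mm thick, 50 to 150 g. z axis: foot to mouth. It starts innermost in the nest, standing 40 mm proud of the medium beaker's rim. Nested beakers have 3 mm play all round and lie loose.
- row_s: Row for slim violet beakers: a fixed low aluminium tray, 84 mm (its x) by 240 mm (its y) outside, lined with the same colour as its beakers. Origin: centre of its underside, on the table; z up. Floor 4 mm above the origin, inside 76 by 232 mm, lips 4 mm thick rising 6 mm above the floor. Which of the three side-by-side places this row takes varies.
- kept_s_mid (a point): Centre (half-way up) of the slim violet beaker that already stands in its row, same size and look as the nested one; it stands 40 to 80 mm from the row's centre towards the row's -y end, so the row's +y half is free. Not to be disturbed.
- cup_m_mid (a point): Centre (on the axis, half-way up) of the medium mint-green beaker: straight rigid cylinder, open on top, 50 mm outside diameter, 86 mm high, wall 3 mm, solid foot 16 mm thick, 50 to 150 g. z axis: foot to mouth. It starts inside the wide beaker, standing 40 mm proud of the wide beaker's rim, with the slim one inside it. Nested beakers have 3 mm play all round and lie loose.
- row_m: Row for medium mint-green beakers: a fixed low aluminium tray, 84 mm (its x) by 240 mm (its y) outside, lined with the same colour as its beakers. Origin: centre of its underside, on the table; z up. Floor 4 mm above the origin, inside 76 by 232 mm, lips 4 mm thick rising 6 mm above the floor. Which of the three side-by-side places this row takes varies.
- kept_m_mid (a point): Centre (half-way up) of the medium mint-green beaker that already stands in its row, same size and look as the nested one; it stands 40 to 80 mm from the row's centre towards the row's -y end, so the row's +y half is free. Not to be disturbed.
- cup_l_mid (a point): Centre (on the axis, half-way up) of the wide coral-red beaker: straight rigid cylinder, open on top, 62 mm outside diameter, 62 mm high, wall 3 mm, solid foot 16 mm thick, 50 to 150 g. z axis: foot to mouth. It starts outermost, in the cradle, with the other two inside it. Nested beakers have 3 mm play all round and lie loose.
- row_l: Row for wide coral-red beakers: a fixed low aluminium tray, 84 mm (its x) by 240 mm (its y) outside, lined with the same colour as its beakers. Origin: centre of its underside, on the table; z up. Floor 4 mm above the origin, inside 76 by 232 mm, lips 4 mm thick rising 6 mm above the floor. Which of the three side-by-side places this row takes varies.
- kept_l_mid (a point): Centre (half-way up) of the wide coral-red beaker that already stands in its row, same size and look as the nested one; it stands 40 to 80 mm from the row's centre towards the row's -y end, so the row's +y half is free. Not to be disturbed.
- cradle_seat (a point): Centre of the sloping floor of the white cradle (fixed, 55 mm above the table), where the wide beaker's foot rests. The nest leans 32 degrees from vertical towards the cradle's -x (roughly to the robot); this point's z is vertical. Two plates in a V, 24 mm high along the beaker, carry its lower side; a 10 mm lip is on the upper side. Across the lean (along y) the beakers are free.
- bronze_rim (a point): Centre of the mouth of the green-brown bronze bowl with two loop handles, 176 mm across the rim, 100 mm high, behind the work area. Not to be disturbed.
- water: Closed round bottle, 60 mm across and 150 mm high, upright behind the rows; origin at the centre of its underside. Not to be disturbed.
- jar: Small amber jar, 56 mm across and 60 mm high, upright to the left of the cradle; origin at the centre of its underside. Not to be disturbed.
- brush_grip (a point): Handle of the 190 mm brush that lies at the left of the work area. Not to be disturbed.
- stick: Flat wooden stick, 180 x 8 x 5 mm, lying at the right of the rows; origin at the centre of its underside. Not to be disturbed.
Mind the look-alikes: they are no part of the job. What is shaped like the part that bears cup_l_mid but blue or pink is not meant.

How it is judged:
By the outcome, as a careful person would: the job done as asked, in the order asked, and still so for the second after the job is handed in, with the robot touching nothing.
It also fails if it takes over 70 s, if anything falls off the work surface, if the arm or the gripper's body presses on something with over 40 N, if the wrist force passes 120 N, or if a joint passes its speed limit or range.

## Robot

A 6-joint arm with a two-finger parallel gripper is mounted at the origin on the work surface. World frame = base frame: x ahead of the robot, y to its left, z up, the work surface at z = 0. Lengths are in mm, angles in rad, forces in N, time in s.
With the tool pointing down it reaches from about 350 to 975 mm from the base axis. Payload 7.1 kg.
Tool frame: the origin (TCP) lies midway between the tips of the shut fingers; the grasp point (between the pads) lies 19 mm behind it (ctrl.hold_point_z is the distance from the TCP to the grasp point, in mm); z points along the fingers, y is the direction in which the jaws open and shut (so a half turn about z gives the same grasp; the last joint's range is limited). The gripper opens to 88 mm and grips with 3 to 60 N. Pads are 20 mm wide; open, the fingers measure 115 mm over their backs; the gripper's body (75 mm by 178 mm) begins 61 mm behind the grasp point.
Start: joints at [-1.351, 0.423, 1.63, -0, 1.089, -0.019], TCP at [147.855, -607.243, 222.675] pointing down, gripper open.
Joint ranges: [-3, 3], [-0.9, 2.11], [0.09, 2.58], [-1.31, 4.45], [0.11, 2.69], [-2.54, 2.54]. Speed limits (rad/s): [2.39, 2.39, 3.01, 3.14, 3.14, 3.14].

## Interface

Orientations are given as a rotation vector (axis times angle).
In Python, from workcell import ctrl, eyes gives the robot as it stands.
- The arm moves only by the tool move_arm, never from a script. Its argument "deltas" is a list of rows, each a list of 6 numbers: the shift along the tool's x, y, z in mm, then the turn, a rotation vector about the tool's x, y, z in rad. A call has 1 to 5 rows; each row shifts and turns the pose as measured when the row begins, along the tool's axes as they then stand; what a row does not reach is not made up. A row lasts 1/12 s, in which the tool goes at most 41.7 mm and 7.16 degrees, less where a joint would pass 70% of its speed; a pose out of reach is approached as far as the arm can. A call is refused whole if a number of a shift passes 41.7 or a number of a turn 0.125, either way. A call with a gripper value outside its range is refused whole. "hand" is the closure, from -1 (fully open) to 1 (shut), set as the call begins (left out, the last holds). The fingers move at their own pace and stop on an object; the grip force is fixed at half the most. Time passes only in rows, so rows that do not move let the fingers close. It gives the time, the measured TCP pose, the force and the opening at its end, in the units of the state.
- ctrl.get_obs(): the state, without advancing time (a new reading comes with each control period).
- eyes.get_image(name): name is "side" or "top"; returns a dict with "frame" (384x512x3 uint8, red, green, blue), "range_z" (384x512 float32, mm along the optical axis (not along the pixel's ray), 0 where there is no reading), "fx", "fy", "cx", "cy" (pixels), "cam_to_world" (4x4, takes a point from camera to world coordinates). Camera axes: x right, y down, z forward; pixel columns grow to the right and rows downward; lengths in mm; the calibration is good to about 2 mm. A picture is of the moment at which its call begins.
- ctrl.close_job(): hands the job in, once; it reports no verdict.
The state is a dict: "t": time; "qpos": joint angles; "qvel": joint speeds; "joint_torque": joint torques, N m; "ee_pos": TCP position; "orientation": TCP orientation; "ft_force": force on the tool from outside, world axes, zero at the start; "moment": the same for the moment, N m; "width": finger opening in mm.
Only numpy, scipy, OpenCV 4.12 (cv2) and the standard library are available. Lean on these libraries where they do the work, as an engineer would, in place of code of your own. Each camera call takes 0.05 s, during which the arm holds its last target.

## Working session

There is one attempt and no reset: what is moved stays moved. The work goes in short steps, Python scripts to look and compute and a tool call to move; the robot and the scene stay as the last step left them, time stands still between calls to the robot, and variables do not carry over. Pictures are saved under pics/ and viewed, and the job is handed in when it is done.

Besides the shell and the picture viewer there is one more tool, called after "Call:" by a JSON object that holds its "fn" and its "kwargs", one argument or row to a line. move_arm: Moves the arm, as the interface text tells. Its arguments: {"type":"object","properties":{"deltas":{"type":"array"},"hand":{"type":"number"}},"required":["deltas"]}

```bash
mkdir -p pics; ls; python3 - <<'E'
from workcell import ctrl, eyes
import cv2, numpy as np, pickle
o=ctrl.get_obs(); print(o)
for n in ("side","top"):
    im=eyes.get_image(n); pickle.dump(im,open(f"{n}0.pkl","wb"))
    cv2.imwrite(f"pics/{n}0.png",cv2.resize(im["frame"][:,:,::-1],(800,600),interpolation=cv2.INTER_CUBIC))
    print(n,im["fx"],im["cx"],im["cy"],np.round(im["cam_to_world"],3).tolist())
print(ctrl.hold_point_z)
E
```

```text
pics
{'t': 0.0, 'qpos': array([-1.35099637e+00,  4.23850696e-01,  1.63068724e+00,  1.79432626e-05,
        1.08861564e+00, -1.89821353e-02]), 'qvel': array([ 5.50540832e-04, -1.13669951e-04,  1.97102821e-03,  1.60768155e-03,
       -1.10578663e-03, -1.91926668e-05]), 'joint_torque': array([-5.84689697e-04, -5.44613421e+01, -2.73667270e+01,  6.45338511e-02,
        2.29250657e-02, -1.34629026e-04]), 'ee_pos': array([ 147.74237507, -606.70671413,  221.89663917]), 'orientation': array([-3.11768672e+00, -3.73989429e-01,  2.20833422e-04]), 'ft_force': array([-0.05930366,  0.26303506, -0.40007071]), 'moment': array([-0.02173787, -0.07020708, -0.04851313]), 'width': 87.8050435647839}
side 456.1554253803804 251.9040921165761 188.03542809501897 [[-0.984, -0.1, 0.145, 421.096], [-0.175, 0.626, -0.76, 874.277], [-0.014, -0.773, -0.634, 842.871], [0.0, 0.0, 0.0, 1.0]]
top 389.29190744015483 256.9038351525463 201.50290465863182 [[-0.013, -0.988, 0.155, 436.877], [-0.999, 0.008, -0.032, 15.35], [0.03, -0.156, -0.987, 1065.008], [0.0, 0.0, 0.0, 1.0]]
18.700000000000003
```

View pics/side0.png

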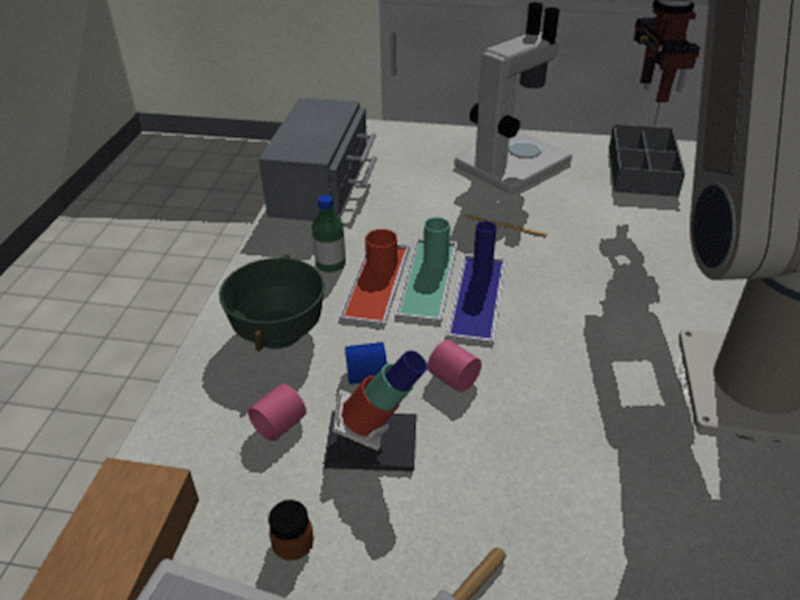

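View pics/top0.png

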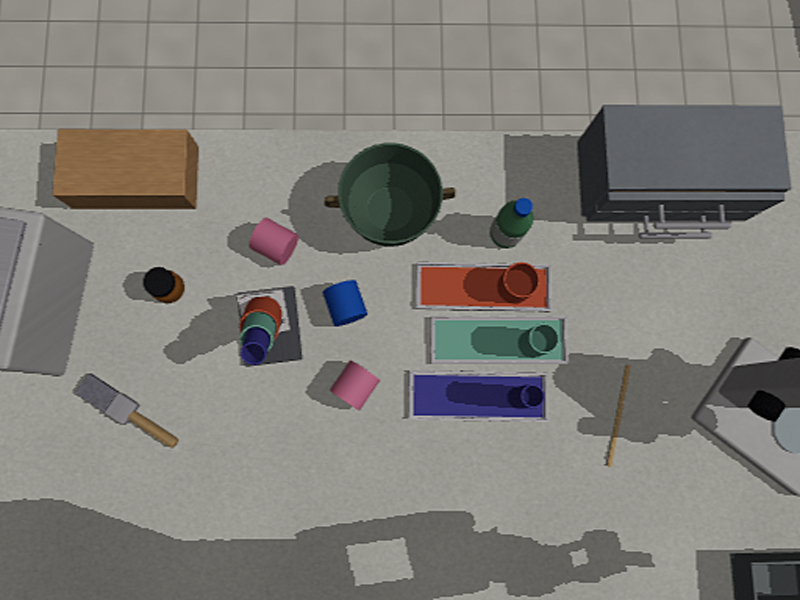

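The side view shows the nest at about (380,395), leaning in a white cradle on a black base. In the top view it is at (258,330). The rows in the top view are coral (482,287), mint (497,340) and violet (478,395), with the kept beakers at the right (-y) end of each. The look-alikes in the top view are a blue cup (345,302) and pink cups (274,241) and (355,385). The coral nest member at (262,312) fits, because it is the only coral beaker in the white cradle. Next I measure and check an enlarged crop.

```bash
cat > h.py <<'E'
import numpy as np, cv2, pickle
def cloud(im):
    z=im["range_z"]; v,u=np.mgrid[:z.shape[0],:z.shape[1]]
    P=np.stack([(u-im["cx"])/im["fx"]*z,(v-im["cy"])/im["fy"]*z,z],-1)
    T=np.array(im["cam_to_world"]); W=P@T[:3,:3].T+T[:3,3]; W[z<=0]=np.nan
    return W
def masks(im):
    h=cv2.cvtColor(im["frame"],cv2.COLOR_RGB2HSV).astype(int)
    H,S,V=h[...,0],h[...,1],h[...,2]
    return dict(s=(H>112)&(H<135)&(S>90)&(V>25), m=(H>65)&(H<95)&(S>55)&(V>40), l=((H<12)|(H>177))&(S>140)&(V>40))
E
python3 - <<'E'
from h import *
for n in ("top","side"):
    im=pickle.load(open(n+"0.pkl","rb")); W=cloud(im); M=masks(im)
    for k in "sml":
        m=M[k].astype(np.uint8)
        c,lab,st,ce=cv2.connectedComponentsWithStats(m)
        for i in range(1,c):
            if st[i,4]<40: continue
            p=W[lab==i]; p=p[~np.isnan(p[:,0])]
            if len(p)<20: continue
            print(n,k,st[i].tolist(),"ctr",np.round(np.median(p,0)),"lo",np.round(np.percentile(p,2,axis=0)),"hi",np.round(np.percentile(p,98,axis=0)))
im=pickle.load(open("top0.pkl","rb"))["frame"]
a=cv2.resize(im[150:300,120:270][:,:,::-1],(600,600),interpolation=cv2.INTER_CUBIC); cv2.imwrite("pics/crop_nest.png",a)
im=pickle.load(open("side0.pkl","rb"))["frame"]
a=cv2.resize(im[210:310,190:310][:,:,::-1],(720,600),interpolation=cv2.INTER_CUBIC); cv2.imwrite("pics/crop_nest2.png",a)
E
```

```text
top s [154, 209, 19, 25, 343] ctr [536. 207. 156.] lo [509. 189. 113.] hi [563. 222. 181.]
top s [265, 240, 84, 27, 2125] ctr [ 461. -150.    5.] lo [ 428. -253.    0.] hi [495. -42. 112.]
top m [217, 92, 67, 64, 2277] ctr [817.  21.  35.] lo [717. -69.  13.] hi [875.  80. 101.]
top m [318, 129, 23, 23, 262] ctr [ 740. -200.  103.] lo [ 726. -233.   82.] hi [ 773. -181.  119.]
top m [154, 200, 23, 25, 234] ctr [572. 204. 132.] lo [540. 185.  13.] hi [593. 231. 153.]
top m [278, 205, 82, 25, 1999] ctr [ 557. -188.    5.] lo [ 526. -296.    0.] hi [593. -82.  89.]
top l [270, 168, 80, 29, 1954] ctr [ 653. -168.    5.] lo [ 621. -273.    1.] hi [687. -59.  66.]
top l [154, 190, 26, 26, 263] ctr [600. 203.  99.] lo [564. 182.  68.] hi [624. 241. 124.]
side s [289, 142, 32, 74, 1450] ctr [ 458. -171.    5.] lo [ 427. -251.    1.] hi [492. -47. 112.]
side s [221, 220, 20, 25, 117] ctr [628.  97.  57.] lo [607.  63.  26.] hi [651. 119.  63.]
side s [247, 225, 26, 25, 416] ctr [532. 219. 160.] lo [510. 190. 137.] hi [556. 228. 180.]
side m [200, 135, 20, 20, 238] ctr [ 746. -189.   99.] lo [ 726. -255.   60.] hi [ 776. -175.  125.]
side m [256, 139, 34, 64, 1294] ctr [ 554. -209.    5.] lo [ 526. -278.    1.] hi [590. -86.  88.]
side m [141, 183, 49, 24, 113] ctr [850.  26.  91.] lo [739. -16.  15.] hi [877.  87. 101.]
side m [174, 183, 11, 15, 46] ctr [806. -53.  30.] lo [796. -72.  20.] hi [815. -39.  47.]
side m [234, 233, 30, 29, 385] ctr [562. 230. 130.] lo [533. 192. 106.] hi [585. 236. 151.]
side l [221, 147, 38, 58, 1226] ctr [ 651. -179.    6.] lo [ 621. -250.    1.] hi [685. -63.  65.]
side l [219, 241, 35, 38, 567] ctr [591. 239.  93.] lo [555. 196.  61.] hi [618. 246. 123.]
```

View pics/crop_nest.png

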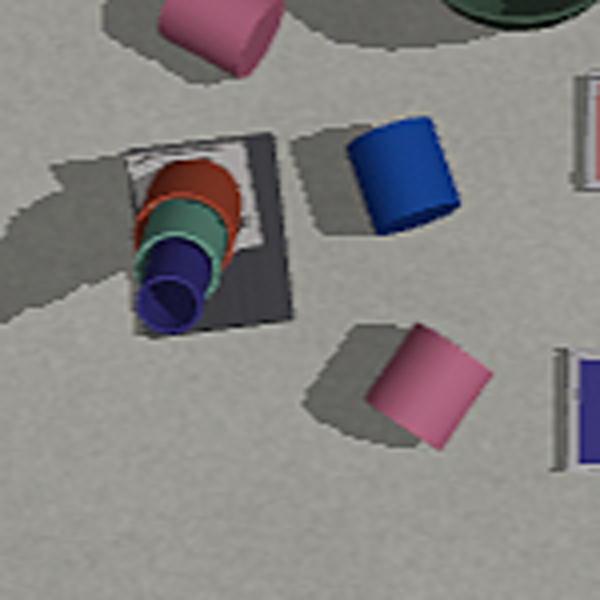

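View pics/crop_nest2.png

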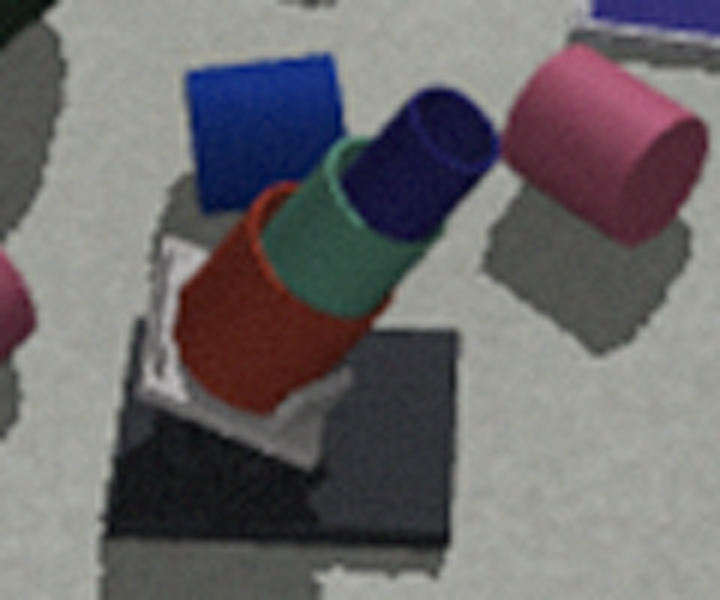

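```bash
cat > fit.py <<'E'
from h import *
from scipy.optimize import least_squares
R=dict(s=19,m=25,l=31); H=dict(s=110,m=86,l=62)
def nestpts(tag="0"):
    out={k:{} for k in "sml"}
    for n in ("top","side"):
        im=pickle.load(open(n+tag+".pkl","rb")); W=cloud(im); M=masks(im)
        for k in "sml":
            m=cv2.erode(M[k].astype(np.uint8),np.ones((2,2)))>0
            m&=(W[...,0]>490)&(W[...,0]<640)&(W[...,1]>160)&(W[...,1]<260)&(W[...,2]>50)
            out[k][n]=W[m]
    return out
def fit(pts,d0=(-np.sin(.5585),0,np.cos(.5585)),shared=True):
    ks=list(pts)
    def ax(p):
        d=np.array([p[0],p[1],1.]);return d/np.linalg.norm(d)
    def res(p):
        d=ax(p);r=[]
        for i,k in enumerate(ks):
            c=np.array([p[2+2*i],p[3+2*i],120.])
            q=np.vstack(list(pts[k].values()))-c
            r.append(np.linalg.norm(np.cross(q,d),axis=1)-R[k])
        return np.concatenate(r)
    d0=np.array(d0)/d0[2]
    p0=[d0[0],d0[1]]+[570,205]*len(ks)
    s=least_squares(res,p0,loss="soft_l1",f_scale=1.0)
    d=ax(s.x);o={}
    for i,k in enumerate(ks):
        c=np.array([s.x[2+2*i],s.x[3+2*i],120.]);t={n:np.round(np.percentile((q-c)@d,[2,50,98]),1) for n,q in pts[k].items()}
        rr={n:np.round(np.median(np.linalg.norm(np.cross(q-c,d),axis=1)-R[k]),2) for n,q in pts[k].items()}
        top=max(np.percentile((q-c)@d,98.5) for q in pts[k].values())
        o[k]=(c,top); print(k,"c",np.round(c,1),"t",t,"res",rr,"rim",np.round(c+d*top,1),"mid",np.round(c+d*(top-H[k]/2),1))
    print("d",np.round(d,4),"lean deg",np.degrees(np.arccos(d[2])),"az",np.degrees(np.arctan2(d[1],d[0])))
    return d,o
if __name__=="__main__":
    P=nestpts(); fit(P)
    for k in "sml": fit({k:P[k]})
    # rows
    for n in ("top","side"):
        im=pickle.load(open(n+"0.pkl","rb")); W=cloud(im); M=masks(im)
        for k in "sml":
            q=W[M[k]&(W[...,1]<-30)&(W[...,0]<700)&(W[...,0]>400)]
            fl=q[(q[:,2]<12)]
            rect=cv2.minAreaRect(fl[:,:2].astype(np.float32))
            up=q[q[:,2]>25]
            def rs(p): return np.linalg.norm(up[:,:2]-p,axis=1)-R[k]
            s=least_squares(rs,np.median(up[:,:2],0),loss="soft_l1").x
            rim=up[up[:,2]>H[k]-1]
            print(n,k,"floor rect",np.round(rect[0],1),np.round(rect[1],1),round(rect[2],1),"floor z",np.median(fl[:,2]).round(1),"kept",s.round(1),"rim mid",(rim.min(0)/2+rim.max(0)/2).round(1),"ztop",np.percentile(up[:,2],99).round(1))
E
python3 fit.py
```

```text
s c [557.3 209.6 120. ] t {'top': array([ 6.9, 42.8, 63.5]), 'side': array([24.7, 49. , 64.2])} res {'top': np.float64(-1.72), 'side': np.float64(-1.29)} rim [522.9 206.2 174.2] mid [552.3 209.1 127.8]
m c [557.9 209.8 120. ] t {'top': array([-24. ,   3.8,  23.8]), 'side': array([-14.9,   5.8,  23.6])} res {'top': np.float64(0.02), 'side': np.float64(-0.13)} rim [544.6 208.5 141. ] mid [567.6 210.7 104.8]
l c [560.6 210.7 120. ] t {'top': array([-67.7, -38.5, -14.7]), 'side': array([-69.7, -39.6, -14.8])} res {'top': np.float64(0.1), 'side': np.float64(-0.14)} rim [568.2 211.4 108. ] mid [584.8 213.   81.9]
d [-0.5353 -0.0524  0.843 ] lean deg 32.538327672059225 az -174.4085028256419
s c [557.6 208.2 120. ] t {'top': array([ 7.2, 42.8, 63.5]), 'side': array([25.1, 49.2, 64.9])} res {'top': np.float64(-1.66), 'side': np.float64(-1.29)} rim [522.4 206.8 174.5] mid [552.2 208.  128.3]
d [-0.5417 -0.0215  0.8403] lean deg 32.82564582917078 az -177.73105547070048
m c [557.9 209.8 120. ] t {'top': array([-24.1,   4. ,  24. ]), 'side': array([-15.1,   5.5,  23.5])} res {'top': np.float64(0.
[... 502 characters left out ...]
z 4.2 kept [ 457.4 -215.7] rim mid [ 457.8 -216.3  114.5] ztop 117.3
top m floor rect [ 559.4 -188.9] [224.7  67.6] 89.5 floor z 4.4 kept [ 550.4 -244.6] rim mid [ 551.5 -245.9   89.2] ztop 91.9
top l floor rect [ 654.4 -167. ] [223.   69.6] 88.6 floor z 4.3 kept [ 653.1 -217.6] rim mid [ 652.9 -218.5   65.2] ztop 68.5
side s floor rect [ 457.9 -220.8] [362.1  68.1] 88.6 floor z 4.0 kept [ 457.4 -216.7] rim mid [ 455.9 -215.4  112.4] ztop 114.7
side m floor rect [ 557.6 -242.1] [322.7  68.3] 89.6 floor z 4.2 kept [ 550.6 -245.3] rim mid [ 549.  -245.8   88.5] ztop 90.7
side l floor rect [ 652.9 -194. ] [277.  68.] 88.8 floor z 4.1 kept [ 653.9 -217.1] rim mid [ 652.1 -218.    64.8] ztop 67.4
```

The enlarged crops confirm the nest: coral is outermost in the white cradle, then mint, then violet, with a lean of 32.4° against 32° given. My estimate of the seat is (601,215,56), which fits the 55 mm height. The blue and pink cups lie loose on the bench and are the look-alikes. Next I check obstacles and plan.

```bash
cat > plan.py <<'E'
import sys,numpy as np
from scipy.spatial.transform import Rotation as Rn, Slerp
from workcell import ctrl
YAW=np.radians(6.4)
def tool(lean,yaw=YAW):
    e=np.array([np.cos(yaw),np.sin(yaw),0]);k=np.array([0,0,1.])
    z=np.sin(lean)*e-np.cos(lean)*k; y=np.array([np.sin(yaw),-np.cos(yaw),0]); x=np.cross(y,z)
    return Rn.from_matrix(np.stack([x,y,z],1))
def plan(wps,vmax=38,wmax=.11,o=None,minrows=1):
    """wps: list of (pos,Rotation)"""
    o=o or ctrl.get_obs(); p=np.array(o["ee_pos"]);r=Rn.from_rotvec(o["orientation"])
    print("t",round(o["t"],2),"at",np.round(p,1),"q",np.round(o["qpos"],2),"F",np.round(o["ft_force"],1),"w",round(o["width"],1))
    rows=[]
    for q,rt in wps:
        q=np.array(q,float); dr=(r.inv()*rt).as_rotvec()
        n=max(minrows,int(np.ceil(np.linalg.norm(q-p)/vmax)),int(np.ceil(np.linalg.norm(dr)/wmax)))
        for i in range(n):
            R0=r*Rn.from_rotvec(dr*i/n); rows.append(np.r_[R0.inv().apply((q-p)/n),dr/n])
        p,r=q,rt
    for i in range(0,len(rows),5):
        print("["+",".join("["+",".join(f"{v:.1f}" if j<3 else f"{v:.3f}" for j,v in enumerate(x))+"]" for x in rows[i:i+5])+"]")
E
python3 - <<'E'
from h import *
im=pickle.load(open("top0.pkl","rb"));W=cloud(im).reshape(-1,3);W=W[~np.isnan(W[:,0])]
for x in range(50,900,50):
    print(x,[int(np.max(W[(abs(W[:,0]-x-25)<25)&(abs(W[:,1]-y)<25),2],initial=0)) for y in range(300,-651,-50)])
from plan import *
plan([((420,-230,330),tool(0,np.radians(10))),((485,203,230),tool(np.radians(32)))])
E
```

```text
50 [0, 0, 0, 0, 0, 0, 0, 0, 0, 0, 0, 0, 0, 0, 0, 0, 0, 0, 0, 0]
100 [3, 2, 6, 3, 5, 4, 3, 3, 4, 4, 4, 4, 5, 3, 3, 4, 3, 60, 25, 26]
150 [5, 6, 4, 4, 5, 4, 4, 5, 5, 3, 5, 4, 5, 5, 6, 5, 6, 62, 61, 62]
200 [4, 5, 4, 5, 6, 4, 5, 6, 5, 5, 5, 4, 4, 5, 5, 4, 4, 4, 5, 4]
250 [4, 4, 5, 4, 5, 4, 5, 4, 4, 5, 5, 4, 6, 5, 5, 5, 3, 5, 4, 23]
300 [4, 5, 5, 4, 5, 5, 5, 4, 4, 3, 5, 5, 4, 10, 4, 4, 4, 5, 28, 28]
350 [5, 5, 7, 5, 5, 5, 4, 4, 5, 4, 5, 4, 4, 6, 8, 5, 4, 29, 30, 33]
400 [4, 4, 4, 4, 5, 61, 5, 13, 14, 12, 116, 119, 4, 4, 7, 4, 26, 204, 210, 33]
450 [5, 6, 7, 5, 64, 67, 36, 13, 9, 12, 117, 117, 5, 5, 10, 6, 5, 232, 211, 0]
500 [5, 146, 182, 14, 50, 64, 5, 14, 13, 13, 91, 92, 13, 4, 7, 5, 5, 5, 200, 29]
550 [5, 150, 163, 16, 63, 65, 3, 13, 12, 13, 92, 93, 12, 4, 6, 7, 3, 5, 26, 24]
600 [6, 108, 115, 17, 66, 63, 4, 14, 14, 14, 68, 69, 12, 4, 5, 4, 5, 6, 5, 5]
650 [6, 6, 55, 12, 61, 57, 4, 13, 13, 14, 68, 68, 12, 5, 5, 6, 4, 6, 6, 5]
700 [5, 63, 65, 63, 5, 103, 103, 103, 5, 6, 153, 107, 4, 5, 5, 111, 111, 110, 4, 5]
750 [5, 62, 62, 6, 103, 99, 27, 99, 103, 4, 153, 111, 4, 144, 142, 143, 144, 
[... 507 characters left out ...]
05],[26.5,-24.0,-8.3,-0.000,0.000,0.005],[26.4,-24.1,-8.3,-0.000,0.000,0.005],[26.3,-24.3,-8.3,-0.000,0.000,0.005],[26.1,-24.4,-8.3,-0.000,0.000,0.005]]
[[26.0,-24.5,-8.3,-0.000,0.000,0.005],[25.9,-24.7,-8.3,-0.000,0.000,0.005],[25.8,-24.8,-8.3,-0.000,0.000,0.005],[11.6,-34.6,8.3,-0.001,0.047,0.005],[11.0,-34.7,8.8,-0.001,0.047,0.005]]
[[10.4,-34.7,9.3,-0.001,0.047,0.005],[9.8,-34.8,9.7,-0.001,0.047,0.005],[9.2,-34.9,10.1,-0.001,0.047,0.005],[8.5,-34.9,10.4,-0.001,0.047,0.005],[7.8,-35.0,10.8,-0.001,0.047,0.005]]
[[7.2,-35.0,11.1,-0.001,0.047,0.005],[6.5,-35.1,11.3,-0.001,0.047,0.005],[5.7,-35.1,11.6,-0.001,0.047,0.005],[5.0,-35.2,11.8,-0.001,0.047,0.005],[4.3,-35.2,11.9,-0.001,0.047,0.005]]
```

Call:
{"fn": "move_arm", "kwargs": {
  "deltas": [
    [25, -24, -10, 0, 0, 0.005],
    [25, -24, -10, 0, 0, 0.005],
    [25, -24, -10, 0, 0, 0.005],
    [26, -24, -8, 0, 0, 0.005],
    [26, -24, -8, 0, 0, 0.005]
  ],
  "hand": -1
}}

```text
t: 0.52
ee_pos: [243.0, -459.2, 264.7]
orientation: [-3.118, -0.319, 0.004]
ft_force: [1.3, -0.6, 0.7]
width: 88.0
```

Call:
{"fn": "move_arm", "kwargs": {
  "deltas": [
    [26, -24, -8, 0, 0, 0.005],
    [26, -24, -8, 0, 0, 0.005],
    [26, -24, -8, 0, 0, 0.005],
    [26, -24, -8, 0, 0, 0.005],
    [26, -24, -8, 0, 0, 0.005]
  ]
}}

```text
t: 0.93
ee_pos: [349.8, -308.0, 306.1]
orientation: [-3.12, -0.274, 0.006]
ft_force: [0.4, 0.4, 0.4]
width: 87.8
```

Call:
{"fn": "move_arm", "kwargs": {
  "deltas": [
    [26, -25, -8, 0, 0, 0.005],
    [26, -25, -8, 0, 0, 0.005],
    [26, -25, -8, 0, 0, 0.005],
    [12, -35, 0, 0, 0.04, 0.005],
    [12, -35, 0, 0, 0.04, 0.005]
  ]
}}

```text
t: 1.35
ee_pos: [432.8, -140.3, 334.0]
orientation: [-3.115, -0.233, -0.125]
ft_force: [-0.0, 0.2, 0.7]
width: 87.6
```

```bash
python3 - <<'E'
from plan import *
plan([((485,203,235),tool(np.radians(32)))])
E
```

```text
t 1.35 at [ 432.8 -140.3  334. ] q [-0.37  0.    1.9   0.05  1.17  1.03] F [-0.   0.2  0.7] w 87.6
[[9.4,-33.1,11.0,-0.002,0.048,0.003],[8.8,-33.1,11.4,-0.002,0.048,0.003],[8.1,-33.2,11.7,-0.002,0.048,0.003],[7.4,-33.2,12.0,-0.002,0.048,0.003],[6.8,-33.3,12.3,-0.002,0.048,0.003]]
[[6.0,-33.3,12.5,-0.002,0.048,0.003],[5.3,-33.4,12.7,-0.002,0.048,0.003],[4.6,-33.4,12.9,-0.002,0.048,0.003],[3.9,-33.5,13.0,-0.002,0.048,0.003],[3.1,-33.5,13.1,-0.002,0.048,0.003]]
```

Call:
{"fn": "move_arm", "kwargs": {
  "deltas": [
    [9, -33, 11, 0, 0.05, 0.003],
    [9, -33, 11, 0, 0.05, 0.003],
    [8, -33, 11, 0, 0.05, 0.003],
    [7, -33, 12, 0, 0.05, 0.003],
    [7, -33, 12, 0, 0.05, 0.003]
  ]
}}

```text
t: 1.77
ee_pos: [460.7, 39.1, 288.5]
orientation: [-3.051, -0.201, -0.536]
ft_force: [2.2, -0.7, -0.5]
width: 88.0
```

Call:
{"fn": "move_arm", "kwargs": {
  "deltas": [
    [6, -33, 12, 0, 0.048, 0.003],
    [5, -33, 12, 0, 0.048, 0.003],
    [4, -33, 12, 0, 0.048, 0.003],
    [4, -33, 12, 0, 0.048, 0.003],
    [3, -33, 12, 0, 0.048, 0.003]
  ]
}}

```text
t: 2.18
ee_pos: [480.1, 189.5, 251.1]
orientation: [-2.965, -0.171, -0.855]
ft_force: [1.1, -1.4, 0.4]
width: 87.7
```

```bash
cat > nest.py <<'E'
import numpy as np
from plan import *
L=np.radians(32.3)
d=-tool(L).as_matrix()[:,2]
seat=np.array([601.1,214.9,55.8])
rim_s=np.array([522.5,206.5,175.0]); rim_m=np.array([544.6,208.4,141.2]); rim_l=np.array([568.2,211.3,108.1])
E
python3 - <<'E'
from nest import *
print(d)
plan([(rim_s+d*40,tool(L)),(rim_s-d*34,tool(L))])
E
```

```text
[-0.53102222 -0.05956369  0.84526183]
t 2.18 at [480.1 189.5 251.1] q [ 0.45  0.04  2.2  -0.42  0.39  2.25] F [ 1.1 -1.4  0.4] w 87.7
[[-1.7,-5.6,24.1,-0.010,0.001,-0.001],[-1.7,-5.8,24.0,-0.010,0.001,-0.001],[-0.0,-0.0,37.0,0.000,0.000,0.000],[-0.0,-0.0,37.0,0.000,0.000,0.000]]
```

Call:
{"fn": "move_arm", "kwargs": {
  "deltas": [
    [-2, -6, 20, -0.01, 0, 0],
    [-2, -5, 20, -0.01, 0, 0],
    [0, 0, 5, 0, 0, 0],
    [0, 0, 0, 0, 0, 0]
  ]
}}

```text
t: 2.52
ee_pos: [497.2, 209.3, 207.9]
orientation: [-2.981, -0.177, -0.859]
ft_force: [-1.1, 1.0, -0.4]
width: 87.6
```

```bash
cat > snap.py <<'E'
import sys,pickle,cv2
from workcell import eyes
tag=sys.argv[1]; x0,y0,x1,y1=map(int,sys.argv[2:6]) if len(sys.argv)>5 else (0,0,512,384)
n=sys.argv[6] if len(sys.argv)>6 else "side"
im=eyes.get_image(n); pickle.dump(im,open(f"{n}{tag}.pkl","wb"))
a=im["frame"][y0:y1,x0:x1,::-1]; s=min(800/a.shape[1],600/a.shape[0])
cv2.imwrite(f"pics/{n}{tag}.png",cv2.resize(a,None,fx=s,fy=s,interpolation=cv2.INTER_CUBIC))
E
python3 - <<'E'
from nest import *
plan([(rim_s-d*34,tool(L))],vmax=20)
E
python3 snap.py 1 180 140 360 300
```

```text
t 2.52 at [497.2 209.3 207.9] q [ 0.49  0.17  2.19 -0.65  0.32  2.52] F [-1.1  1.  -0.4] w 87.6
[[0.9,1.5,18.7,-0.001,0.001,0.001],[0.9,1.5,18.7,-0.001,0.001,0.001],[0.9,1.5,18.8,-0.001,0.001,0.001],[0.9,1.4,18.8,-0.001,0.001,0.001]]
```

View pics/side1.png

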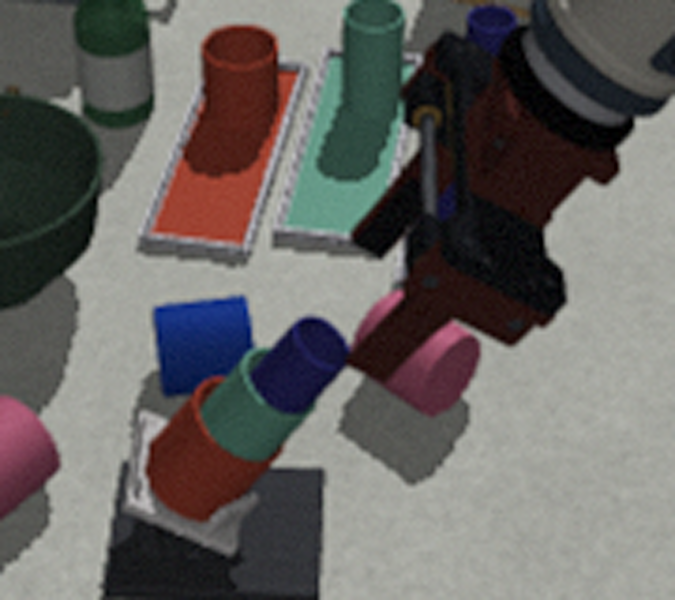

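q6 is at 2.52, close to its 2.54 limit. I retract and take the equivalent grasp half a turn away (q6 about -0.6). The picture shows the fingers at (380,340), lined up with the slim mouth at (310,360) and well clear of it.

Call:
{"fn": "move_arm", "kwargs": {
  "deltas": [
    [0, 0, -40, 0, 0, -0.12],
    [0, 0, 0, 0, 0, -0.125],
    [0, 0, 0, 0, 0, -0.125],
    [0, 0, 0, 0, 0, -0.125],
    [0, 0, 0, 0, 0, -0.125]
  ]
}}

```text
t: 2.98
ee_pos: [479.6, 203.1, 239.7]
orientation: [2.714, 1.014, 0.811]
ft_force: [-0.3, 0.7, 0.4]
width: 87.7
```

Call:
{"fn": "move_arm", "kwargs": {
  "deltas": [
    [0, 0, 0, 0, 0, -0.125],
    [0, 0, 0, 0, 0, -0.125],
    [0, 0, 0, 0, 0, -0.125],
    [0, 0, 0, 0, 0, -0.125],
    [0, 0, 0, 0, 0, -0.125]
  ]
}}

```text
t: 3.4
ee_pos: [479.7, 198.7, 246.0]
orientation: [2.165, 1.715, 0.684]
ft_force: [-0.1, 0.2, 0.3]
width: 87.8
```

Call:
{"fn": "move_arm", "kwargs": {
  "deltas": [
    [0, 0, 0, 0, 0, -0.125],
    [0, 0, 0, 0, 0, -0.125],
    [0, 0, 0, 0, 0, -0.125],
    [0, 0, 0, 0, 0, -0.125],
    [0, 0, 0, 0, 0, -0.125]
  ]
}}

```text
t: 3.82
ee_pos: [479.5, 194.2, 252.0]
orientation: [1.476, 2.213, 0.506]
ft_force: [0.6, 0.4, 0.4]
width: 87.7
```

Call:
{"fn": "move_arm", "kwargs": {
  "deltas": [
    [0, 0, 0, 0, 0, -0.125],
    [0, 0, 0, 0, 0, -0.125],
    [0, 0, 0, 0, 0, -0.125],
    [0, 0, 0, 0, 0, -0.125],
    [0, 0, 0, 0, 0, -0.125]
  ]
}}

```text
t: 4.23
ee_pos: [479.2, 189.7, 257.9]
orientation: [0.706, 2.494, 0.293]
ft_force: [0.1, 1.0, 0.2]
width: 87.9
```

Call:
{"fn": "move_arm", "kwargs": {
  "deltas": [
    [0, 0, 0, 0, 0, -0.125],
    [0, 0, 0, 0, 0, -0.125],
    [0, 0, 0, 0, 0, -0.125],
    [0, 0, 0, 0, 0, -0.125]
  ]
}}

```text
t: 4.57
ee_pos: [478.8, 186.2, 262.6]
orientation: [0.066, 2.563, 0.107]
ft_force: [1.0, -0.2, -0.8]
width: 87.7
```

```bash
sed -i 's/    return Rn.from_matrix(np.stack(\[x,y,z\],1))/    return Rn.from_matrix(np.stack([-x,-y,z],1))/' plan.py
python3 - <<'E'
from nest import *
plan([(rim_s+d*40,tool(L)),(rim_s-d*34,tool(L))],vmax=25)
E
```

```text
t 4.57 at [478.8 186.2 262.6] q [ 0.46  0.02  2.2  -0.48  0.41 -0.67] F [ 1.  -0.2 -0.8] w 87.7
[[3.9,4.5,19.4,0.001,0.006,-0.055],[3.5,4.7,19.4,0.001,0.006,-0.055],[3.1,4.9,19.5,0.001,0.006,-0.055],[0.0,0.0,24.7,0.000,0.000,0.000],[0.0,0.0,24.7,0.000,0.000,0.000]]
[[0.0,0.0,24.7,0.000,0.000,0.000]]
```

Call:
{"fn": "move_arm", "kwargs": {
  "deltas": [
    [4, 5, 20, 0, 0.006, -0.055],
    [4, 5, 20, 0, 0.006, -0.055],
    [3, 5, 20, 0, 0.006, -0.055],
    [0, 0, 0, 0, 0, 0],
    [0, 0, 0, 0, 0, 0]
  ]
}}

```text
t: 4.98
ee_pos: [503.8, 201.7, 213.2]
orientation: [-0.154, 2.566, 0.043]
ft_force: [0.2, 0.1, -0.9]
width: 87.7
```

```bash

python3 - <<'E'
from nest import *
plan([(rim_s+d*15,tool(L)),(rim_s-d*34,tool(L))],vmax=25)
E
```

```text
t 4.98 at [503.8 201.7 213.2] q [ 0.46  0.16  2.18 -0.64  0.31 -0.66] F [ 0.2  0.1 -0.9] w 87.7
[[2.2,1.3,13.7,0.001,0.004,0.004],[2.2,1.3,13.7,0.001,0.004,0.004],[0.0,0.0,24.5,0.000,0.000,0.000],[0.0,0.0,24.5,0.000,0.000,0.000]]
```

Call:
{"fn": "move_arm", "kwargs": {
  "deltas": [
    [2, 2, 14, 0, 0.004, 0.004],
    [2, 1, 14, 0, 0.004, 0.004],
    [0, 0, 10, 0, 0, 0],
    [0, 0, 0, 0, 0, 0]
  ]
}}

```text
t: 5.32
ee_pos: [521.7, 204.3, 184.8]
orientation: [-0.128, 2.568, 0.049]
ft_force: [-0.4, 0.8, 0.2]
width: 88.3
```

```bash

python3 - <<'E'
from nest import *
plan([(rim_s-d*34,tool(L))],vmax=20)
E
python3 snap.py 2 180 140 360 300;python3 snap.py 2 100 150 260 270 top
```

```text
t 5.32 at [521.7 204.3 184.8] q [ 0.45  0.24  2.17 -0.78  0.25 -0.5 ] F [-0.4  0.8  0.2] w 88.3
[[1.6,0.6,14.3,0.001,0.003,-0.004],[1.5,0.7,14.3,0.001,0.003,-0.004],[1.5,0.7,14.3,0.001,0.003,-0.004]]
```

View pics/side2.png

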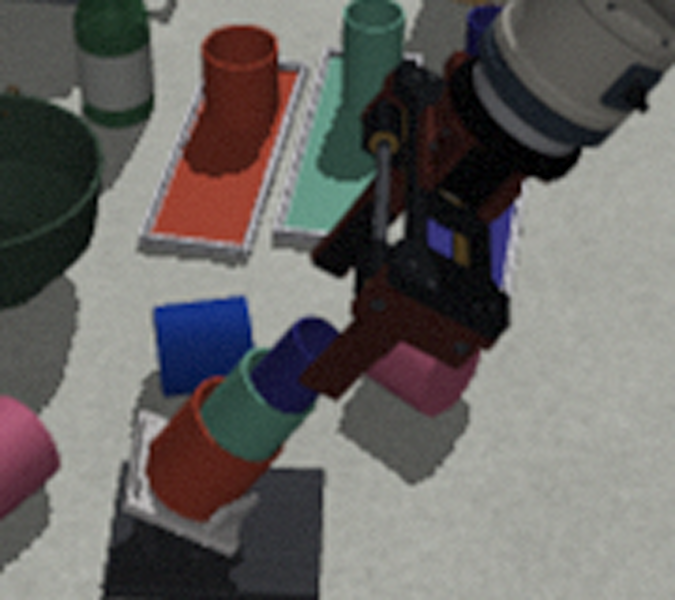

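View pics/top2.png

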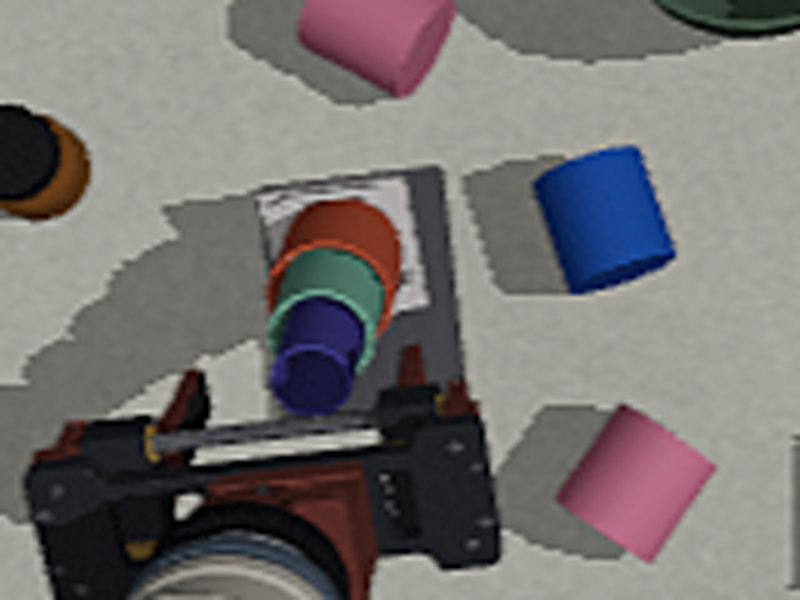

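Side view: fingers straddle the slim mouth at (310,350). Top view: the mouth at (312,380) sits between the fingertips at (205,385) and (412,370). I advance to the grasp.

Call:
{"fn": "move_arm", "kwargs": {
  "deltas": [
    [2, 1, 15, 0, 0.003, -0.004],
    [2, 1, 15, 0, 0.003, -0.004],
    [1, 0, 10, 0, 0.003, 0],
    [0, 0, 0, 0, 0, 0]
  ]
}}

```text
t: 5.75
ee_pos: [539.9, 208.1, 155.3]
orientation: [-0.133, 2.567, 0.049]
ft_force: [-0.3, -0.1, 0.3]
width: 87.8
```

```bash

python3 - <<'E'
from nest import *
plan([(rim_s-d*34,tool(L))],vmax=20)
E
```

```text
t 5.75 at [539.9 208.1 155.3] q [ 0.44  0.33  2.15 -0.99  0.21 -0.3 ] F [-0.3 -0.1  0.3] w 87.8
[[4.3,0.3,8.0,0.003,0.008,-0.009]]
```

Call:
{"fn": "move_arm", "kwargs": {
  "deltas": [
    [2, 0, 5, 0, 0.004, -0.004],
    [2, 0, 4, 0, 0.003, 0],
    [0, 0, 0, 0, 0, 0]
  ]
}}

```text
t: 6.0
ee_pos: [541.7, 208.0, 148.1]
orientation: [-0.137, 2.57, 0.048]
ft_force: [-0.7, 0.3, 0.8]
width: 88.1
```

```bash

python3 - <<'E'
from nest import *
plan([(rim_s-d*34,tool(L))],vmax=20)
E
```

```text
t 6.0 at [541.7 208.  148.1] q [ 0.44  0.34  2.15 -1.03  0.2  -0.27] F [-0.7  0.3  0.8] w 88.1
[[1.9,0.6,1.0,0.003,0.004,-0.006]]
```

Call:
{"fn": "move_arm", "kwargs": {
  "deltas": [
    [1, 0, 0, 0, 0, 0],
    [0, 0, 0, 0, 0, 0],
    [0, 0, 0, 0, 0, 0],
    [0, 0, 0, 0, 0, 0],
    [0, 0, 0, 0, 0, 0]
  ],
  "hand": 1
}}

```text
t: 6.42
ee_pos: [540.5, 207.9, 149.1]
orientation: [-0.136, 2.569, 0.049]
ft_force: [0.1, 0.7, -0.3]
width: 58.2
```

Call:
{"fn": "move_arm", "kwargs": {
  "deltas": [
    [0, 0, 0, 0, 0, 0],
    [0, 0, 0, 0, 0, 0],
    [0, 0, 0, 0, 0, 0]
  ]
}}

```text
t: 6.67
ee_pos: [540.6, 208.0, 149.4]
orientation: [-0.136, 2.568, 0.049]
ft_force: [-0.8, -0.5, -0.3]
width: 38.1
```

```bash

python3 - <<'E'
from nest import *
plan([],vmax=20)
E
python3 snap.py 3 180 140 360 300
```

```text
t 6.67 at [540.6 208.  149.4] q [ 0.44  0.34  2.15 -1.04  0.2  -0.26] F [-0.8 -0.5 -0.3] w 38.1
```

View pics/side3.png

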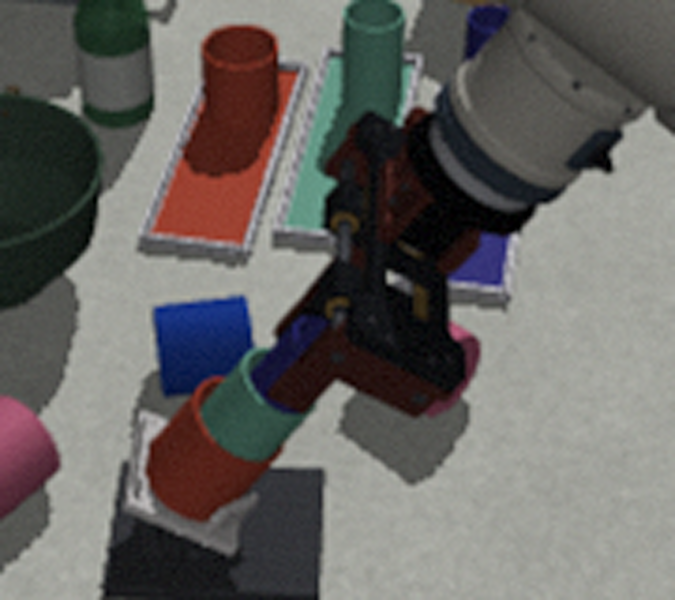

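Grip confirmed: width is 38.1 for a 38 mm beaker, with the fingers at (300,380) just above the mint rim. I ease it off the lower side, then pull along the axis.

Call:
{"fn": "move_arm", "kwargs": {
  "deltas": [
    [-3, 0, -3, 0, 0, 0],
    [-1, 0, -10, 0, 0, 0],
    [-1, 0, -15, 0, 0, 0],
    [-1, 0, -15, 0, 0, 0]
  ]
}}

```text
t: 7.05
ee_pos: [521.0, 204.9, 186.2]
orientation: [-0.137, 2.575, 0.045]
ft_force: [0.2, -0.4, -0.1]
width: 37.6
```

```bash

python3 - <<'E'
from nest import *
g0=np.array([540.6,208.0,149.4]); up=-tool(L).as_matrix()[:,0]
o=ctrl.get_obs(); v=o["ee_pos"]-g0; print("along",v@d,"perp",v@up,"lat",v@np.cross(d,up))
plan([(g0+d*110+up*2.5,tool(L))],vmax=25)
E
python3 snap.py 4 180 140 360 300
```

```text
along 41.65434057663583 perp 2.921758916822725 lat -0.8768538833101158
t 7.05 at [521.  204.9 186.2] q [ 0.45  0.24  2.17 -0.74  0.27 -0.55] F [ 0.2 -0.4 -0.1] w 37.6
[[0.1,0.3,-22.8,0.000,-0.000,-0.002],[0.1,0.3,-22.8,0.000,-0.000,-0.002],[0.1,0.3,-22.8,0.000,-0.000,-0.002]]
```

View pics/side4.png

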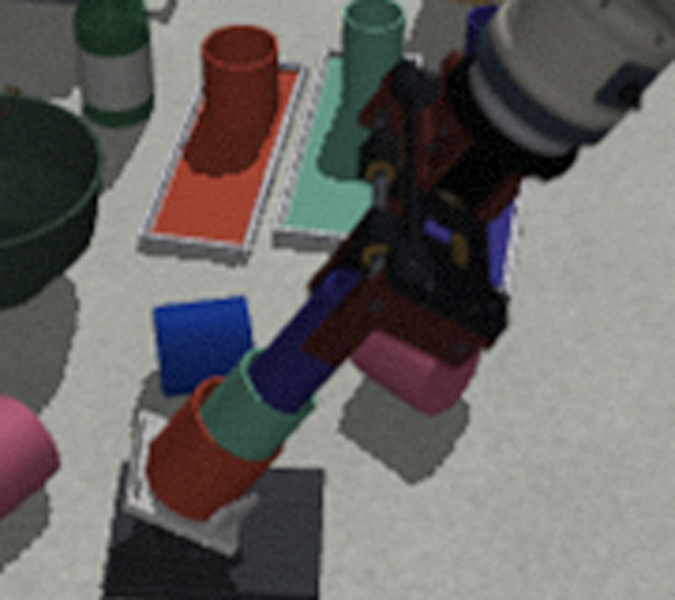

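The violet beaker is sliding out and the mint rim has stayed at (250,400). I continue.

Call:
{"fn": "move_arm", "kwargs": {
  "deltas": [
    [0, 0, -25, 0, 0, 0],
    [0, 0, -25, 0, 0, 0],
    [0, 0, -25, 0, 0, 0],
    [0, 0, -15, 0, 0, 0]
  ]
}}

```text
t: 7.43
ee_pos: [470.8, 198.5, 262.8]
orientation: [-0.136, 2.58, 0.043]
ft_force: [-0.2, -0.2, 0.4]
width: 37.4
```

```bash

python3 - <<'E'
from nest import *
g0=np.array([540.6,208.0,149.4]); up=-tool(L).as_matrix()[:,0]
o=ctrl.get_obs(); v=o["ee_pos"]-g0; print("along",v@d,"perp",v@up,"lat",v@np.cross(d,up))
plan([((450,100,290),tool(np.radians(8))),((456,-98,230),tool(0,0))],vmax=36)
E
python3 snap.py 5 180 140 360 300
```

```text
along 133.49056988563714 perp 1.021983997166386 lat -1.702209663811822
t 7.43 at [470.8 198.5 262.8] q [ 0.5   0.02  2.18 -0.47  0.45 -0.8 ] F [-0.2 -0.2  0.4] w 37.4
[[3.0,-23.9,-9.9,0.000,0.105,-0.001],[4.0,-23.9,-9.6,0.000,0.105,-0.001],[5.0,-23.9,-9.1,0.000,0.105,-0.001],[6.0,-23.9,-8.5,0.000,0.105,-0.001],[4.1,-32.9,9.5,0.001,0.023,0.019]]
[[3.2,-33.0,9.7,0.001,0.023,0.019],[2.4,-33.0,9.8,0.001,0.023,0.019],[1.5,-33.0,9.9,0.001,0.023,0.019],[0.7,-33.0,9.9,0.001,0.023,0.019],[-0.2,-33.0,10.0,0.001,0.023,0.019]]
```

View pics/side5.png

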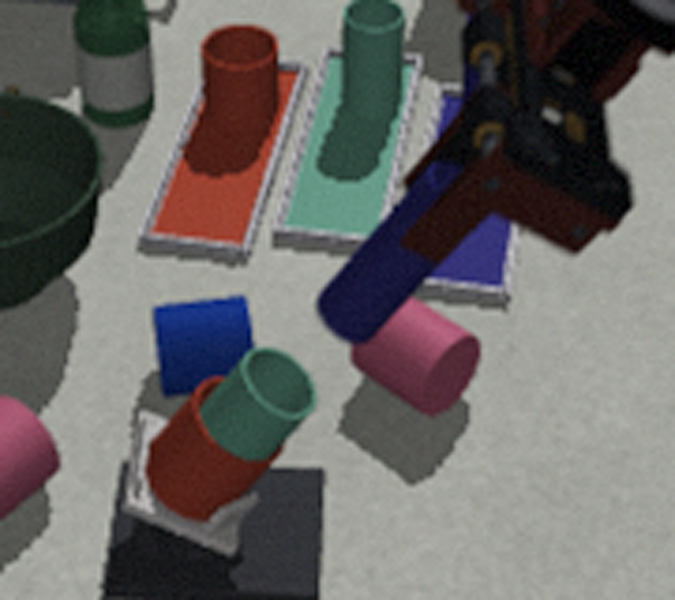

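Violet is free and mint and coral stayed in place (mint mouth at (265,385)). Now I turn it upright and carry it to the violet row.

Call:
{"fn": "move_arm", "kwargs": {
  "deltas": [
    [3, -20, -10, 0, 0.105, 0],
    [4, -24, -10, 0, 0.105, 0],
    [5, -24, -9, 0, 0.105, 0],
    [6, -24, -9, 0, 0.105, 0],
    [4, -33, 8, 0, 0.03, 0.019]
  ]
}}

```text
t: 7.9
ee_pos: [451.7, 77.1, 280.4]
orientation: [-0.134, 2.995, 0.01]
ft_force: [2.9, -0.6, -0.4]
width: 37.4
```

Call:
{"fn": "move_arm", "kwargs": {
  "deltas": [
    [3, -33, 9, 0, 0.025, 0.019],
    [2, -33, 9, 0, 0.025, 0.019],
    [1, -33, 9, 0, 0.025, 0.019],
    [0, -33, 8, 0, 0.025, 0.019],
    [0, -25, 5, 0, 0.025, 0.019]
  ]
}}

```text
t: 8.32
ee_pos: [459.8, -92.2, 235.1]
orientation: [0.026, 3.128, -0.001]
ft_force: [0.1, 0.6, -0.5]
width: 37.0
```

```bash

python3 - <<'E'
from nest import *
plan([((458,-98,190),tool(0,0))],vmax=30)
E
python3 snap.py 6 180 100 400 300; python3 snap.py 6 220 150 380 270 top
```

```text
t 8.32 at [459.8 -92.2 235.1] q [-0.22  0.17  1.96  0.    1.   -1.78] F [ 0.1  0.6 -0.5] w 37.0
[[1.2,-2.9,22.5,-0.000,0.007,-0.008],[1.0,-2.9,22.6,-0.000,0.007,-0.008]]
```

View pics/side6.png

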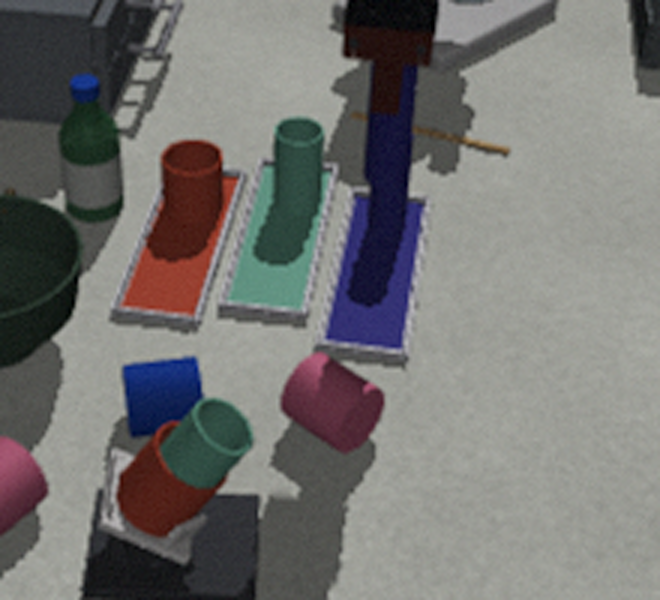

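```bash
cat > held.py <<'E'
from fit import *
import sys
def held(k,tag,xy,zlo,zhi,rad=40,cams=("side",)):
    P={}
    for n in cams:
        im=pickle.load(open(n+tag+".pkl","rb"));W=cloud(im);m=masks(im)[k]
        m&=(np.hypot(W[...,0]-xy[0],W[...,1]-xy[1])<rad)&(W[...,2]>zlo)&(W[...,2]<zhi)
        q=W[m]; 
        if len(q)>10: P[n]=q
    print({n:len(q) for n,q in P.items()},"zlo",{n:np.percentile(q[:,2],[0.5,1,3]).round(1) for n,q in P.items()})
    allq=np.vstack(list(P.values())); z0=np.median(allq[:,2])
    def res(p):
        d=np.array([p[0],p[1],1.]);d/=np.linalg.norm(d)
        return np.linalg.norm(np.cross(allq-np.array([p[2],p[3],z0]),d),axis=1)-R[k]
    s=least_squares(res,[0,0,*xy],loss="soft_l1").x
    print("tilt deg x,y",np.degrees(s[:2]).round(2),"center",s[2:].round(1),"z0",z0.round(1),"bottom ctr",(s[2:]+s[:2]*(allq[:,2].min()-z0)).round(1),"resid",np.median(abs(res(s))).round(2))
if __name__=="__main__":
    a=sys.argv; held(a[1],a[2],(float(a[3]),float(a[4])),float(a[5]),float(a[6]))
E
python3 held.py s 6 460 -92 100 300
```

```text
{'side': 415} zlo {'side': array([155.2, 156.1, 158.3])}
tilt deg x,y [0.58 1.17] center [457.1 -91.7] z0 201.4 bottom ctr [456.6 -92.7] resid 1.0
```

View pics/top6.png

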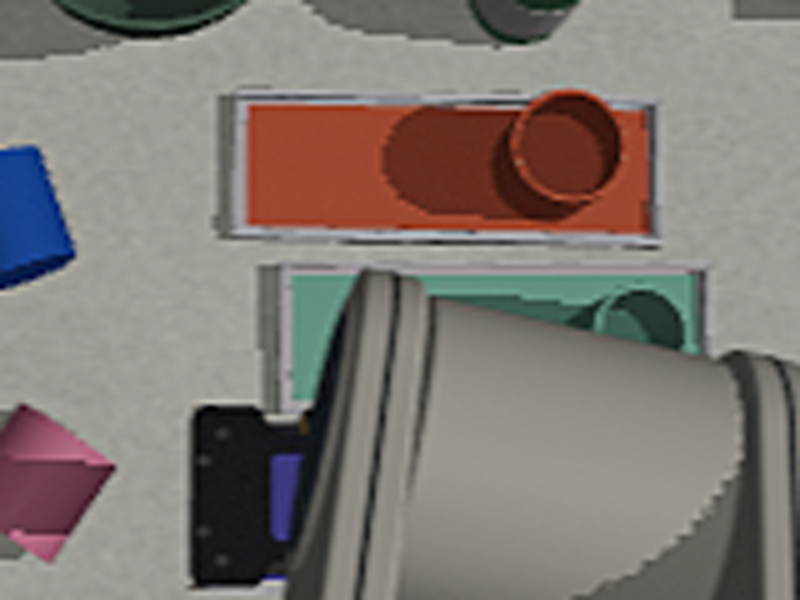

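Call:
{"fn": "move_arm", "kwargs": {
  "deltas": [
    [1, -3, 35, 0, 0.007, -0.008],
    [1, -3, 35, 0, 0.007, -0.008],
    [0, 0, 30, 0, 0, 0],
    [0, 0, 20, 0, 0, 0],
    [0, 0, 4, 0, 0, 0]
  ]
}}

```text
t: 8.83
ee_pos: [462.3, -103.2, 105.5]
orientation: [0.015, 3.137, -0.014]
ft_force: [-0.8, 0.2, 0.3]
width: 37.1
```

```bash

python3 - <<'E'
from nest import *
plan([((459,-98,84),tool(0,0))],vmax=30)
E
python3 snap.py 7 240 100 400 220;python3 held.py s 7 460 -97 0 150
```

```text
t 8.83 at [ 462.3 -103.2  105.5] q [-0.24  0.39  2.04 -0.01  0.7  -1.79] F [-0.8  0.2  0.3] w 37.1
[[3.5,5.4,21.4,-0.009,0.005,-0.010]]
{'side': 660} zlo {'side': array([0.4, 1. , 1.8])}
tilt deg x,y [-1.75 -4.39] center [460.2 -99. ] z0 28.9 bottom ctr [461.1 -96.8] resid 3.43
```

View pics/side7.png

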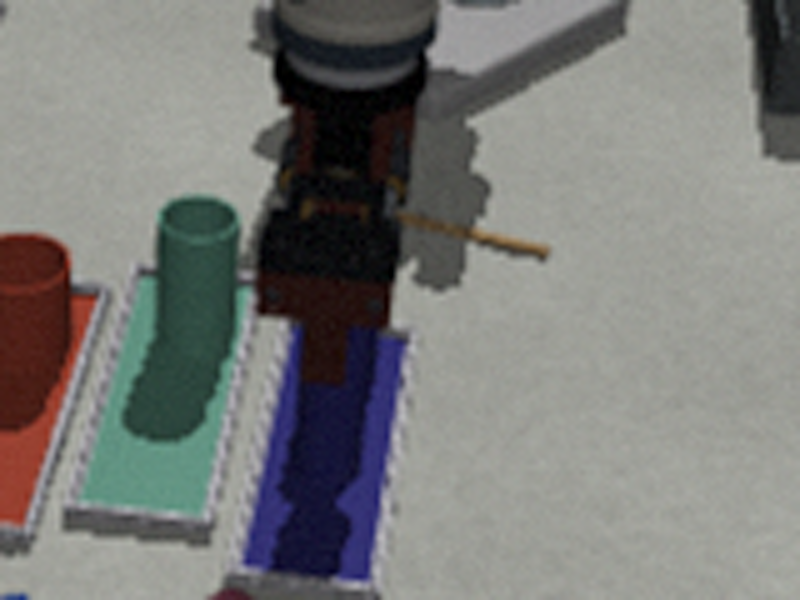

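Call:
{"fn": "move_arm", "kwargs": {
  "deltas": [
    [1, 3, 9, -0.004, 0.003, -0.005],
    [1, 2, 7, -0.004, 0.003, -0.005],
    [0, 0, 0, 0, 0, 0],
    [0, 0, 0, 0, 0, 0]
  ]
}}

```text
t: 9.22
ee_pos: [462.1, -97.4, 90.4]
orientation: [-0.004, 3.141, -0.003]
ft_force: [-0.2, -0.2, -1.1]
width: 37.0
```

```bash

python3 - <<'E'
from nest import *
plan([((459,-98,83),tool(0,0))],vmax=30)
E
```

```text
t 9.22 at [462.1 -97.4  90.4] q [-0.23  0.42  2.05 -0.    0.67 -1.8 ] F [-0.2 -0.2 -1.1] w 37.0
[[3.1,-0.6,7.4,-0.002,0.001,0.003]]
```

Foot is about 7–11 mm above the floor. I lower in small steps, watching the force.

Call:
{"fn": "move_arm", "kwargs": {
  "deltas": [
    [0, 0, 3, 0, 0, 0],
    [0, 0, 2, 0, 0, 0],
    [0, 0, 0, 0, 0, 0]
  ]
}}

```text
t: 9.47
ee_pos: [463.9, -97.6, 87.1]
orientation: [-0.005, 3.136, -0.005]
ft_force: [-0.7, -0.7, -0.8]
width: 37.1
```

Call:
{"fn": "move_arm", "kwargs": {
  "deltas": [
    [0, 0, 2, 0, 0, 0],
    [0, 0, 1.5, 0, 0, 0]
  ]
}}

```text
t: 9.63
ee_pos: [464.7, -97.8, 84.3]
orientation: [-0.004, 3.134, -0.006]
ft_force: [-0.7, -0.6, -1.0]
width: 37.7
```

Call:
{"fn": "move_arm", "kwargs": {
  "deltas": [
    [0, 0, 1.5, 0, 0, 0],
    [0, 0, 1, 0, 0, 0]
  ]
}}

```text
t: 9.8
ee_pos: [465.4, -98.2, 83.6]
orientation: [-0.004, 3.133, -0.006]
ft_force: [-6.2, 1.9, 21.0]
width: 37.5
```

Call:
{"fn": "move_arm", "kwargs": {
  "deltas": [
    [1, 0, -0.8, 0, 0, 0],
    [0.4, 0, -0.2, 0, 0, 0]
  ]
}}

```text
t: 9.97
ee_pos: [464.3, -98.4, 85.3]
orientation: [-0.004, 3.132, -0.007]
ft_force: [0.3, -0.5, -0.5]
width: 37.4
```

```bash
python3 snap.py 8 240 100 400 220;python3 held.py s 8 462 -97 15 130
```

```text
{'side': 299} zlo {'side': array([15.5, 15.9, 18.9])}
tilt deg x,y [0.5  0.78] center [461.1 -98.1] z0 54.6 bottom ctr [460.8 -98.6] resid 0.89
```

Call:
{"fn": "move_arm", "kwargs": {
  "deltas": [
    [0.4, 0, 1.2, 0, 0, 0],
    [0.4, 0, 0.8, 0, 0, 0]
  ]
}}

```text
t: 10.18
ee_pos: [464.0, -98.6, 83.6]
orientation: [-0.004, 3.131, -0.007]
ft_force: [-2.7, 1.4, 19.1]
width: 37.4
```

Call:
{"fn": "move_arm", "kwargs": {
  "deltas": [
    [0.4, 0, 0.2, 0, 0, 0],
    [0.4, 0, 0, 0, 0, 0],
    [0.4, 0, 0, 0, 0, 0],
    [0.4, 0, 0, 0, 0, 0],
    [0.4, 0, 0, 0, 0, 0]
  ],
  "hand": -1
}}

```text
t: 10.6
ee_pos: [461.9, -98.6, 82.8]
orientation: [-0.004, 3.131, -0.007]
ft_force: [0.4, -0.3, -0.0]
width: 67.6
```

```bash
python3 snap.py 9 240 100 400 220;python3 held.py s 9 462 -97 15 130
```

```text
{'side': 251} zlo {'side': array([15.1, 15.3, 16.7])}
tilt deg x,y [-0.12  0.3 ] center [460.5 -98.4] z0 47.9 bottom ctr [460.6 -98.6] resid 0.78
```

View pics/side9.png

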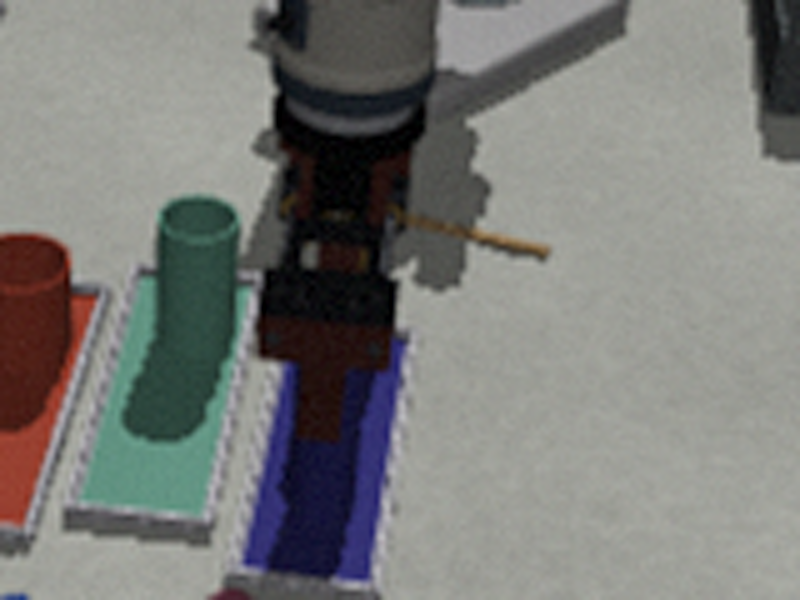

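Violet stands upright at (460.5,-98.5), tilt under 0.5°. I retract straight up and go to the nest with a steeper tool lean (18°), since at 32° the wrist came close to its q4/q5 limits.

Call:
{"fn": "move_arm", "kwargs": {
  "deltas": [
    [0, 0, -10, 0, 0, 0],
    [0, 0, -25, 0, 0, 0],
    [0, 0, -40, 0, 0, 0],
    [0, 0, -40, 0, 0, 0],
    [0, 0, -40, 0, 0, 0]
  ]
}}

```text
t: 11.07
ee_pos: [454.1, -96.5, 237.1]
orientation: [0.003, -3.132, -0.0]
ft_force: [0.5, -0.6, -0.7]
width: 87.8
```

```bash

python3 snap.py 10;python3 snap.py 10 0 0 512 384 top; python3 - <<'E'
from fit import *
P=nestpts("10")
fit({"m":P["m"],"l":P["l"]}); fit({"m":P["m"]}); fit({"l":P["l"]})
from held import held
held("s","10",(460,-98),20,130)
E
cat > go.py <<'E'
E
python3 - <<'E'
from nest import *
L2=np.radians(18); T=tool(L2); g=rim_m-d*14; z=T.as_matrix()[:,2]
print(g, g+z*18.7)
plan([(g+z*18.7+d*70+np.array([0,-10,0]),T)],vmax=36)
E
```

```text
m c [560.9 210.6 120. ] t {'top': array([-45.3,  -1.6,  27. ]), 'side': array([-12.9,   8.8,  26.1])} res {'top': np.float64(-1.56), 'side': np.float64(-1.54)} rim [545.8 209.4 142.4] mid [569.7 211.4 106.7]
l c [559.5 211.1 120. ] t {'top': array([-66.8, -39.2, -15.5]), 'side': array([-70. , -39.8, -15.5])} res {'top': np.float64(0.03), 'side': np.float64(-0.14)} rim [568.  211.7 107.3] mid [585.2 213.1  81.6]
d [-0.5557 -0.0445  0.8302] lean deg 33.88467463233293 az -175.42428076613908
m c [560.8 210.6 120. ] t {'top': array([-45. ,  -1.3,  26.6]), 'side': array([-12.8,   8.8,  26.4])} res {'top': np.float64(-1.48), 'side': np.float64(-1.58)} rim [545.4 209.9 142.3] mid [569.8 211.  106.9]
d [-0.5667 -0.0255  0.8235] lean deg 34.558767708436896 az -177.42212189518438
l c [560.9 210.4 120. ] t {'top': array([-65.1, -38.1, -13.8]), 'side': array([-69.6, -39.3, -14.7])} res {'top': np.float64(0.01), 'side': np.float64(-0.08)} rim [568.1 211.2 108.5] mid [584.5 213.1  82.3]
d [-0.5296 -0.0618  0.846 ] lean deg 32.22097415086221 az -173.33949731873088
{'side': 463} zlo {'side': array([21.8, 22.2, 23.9])}
tilt deg x,y [-0.33  1.58] center [460.4 -97.5] z0 80.3 bottom ctr [460.8 -99.2] resid 1.17
[552.03431111 209.2338916  129.36633433] [557.77691609 209.87802796 111.58157748]
t 11.17 at [458.8 -97.6 241.9] q [-0.23  0.16  1.95 -0.    1.02 -1.81] F [ 0.7  0.6 -0.3] w 87.4
[[-6.9,32.6,7.8,-0.002,-0.034,-0.012],[-7.0,32.5,8.2,-0.002,-0.034,-0.012],[-7.1,32.4,8.5,-0.002,-0.034,-0.012],[-7.2,32.3,8.8,-0.002,-0.034,-0.012],[-7.3,32.2,9.1,-0.002,-0.034,-0.012]]
[[-7.4,32.1,9.4,-0.002,-0.034,-0.012],[-7.4,32.0,9.8,-0.002,-0.034,-0.012],[-7.5,31.8,10.1,-0.002,-0.034,-0.012],[-7.5,31.7,10.4,-0.002,-0.034,-0.012]]
```

View pics/side10.png

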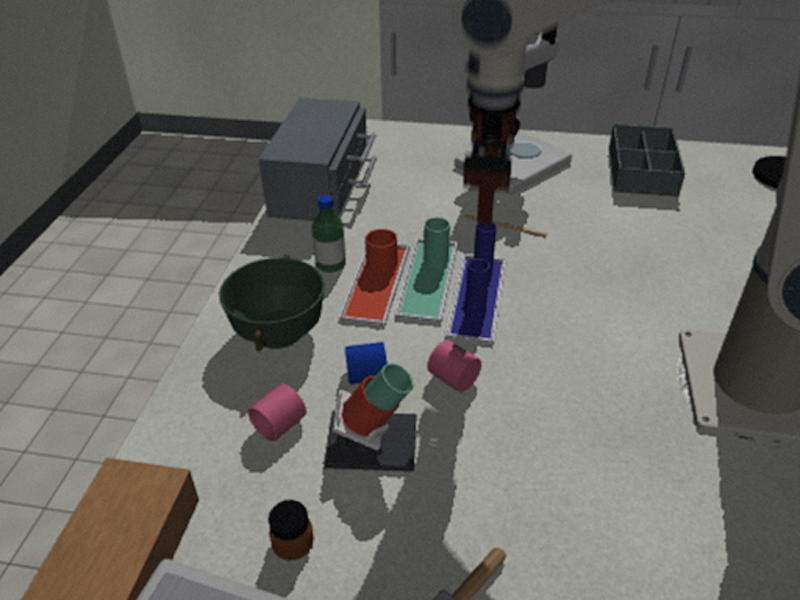

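Violet now stands beside the kept one at side-view (478,290). The mint and coral pair is unchanged in the cradle, with the mint mouth at (395,385).

Call:
{"fn": "move_arm", "kwargs": {
  "deltas": [
    [-7, 33, 6, 0, -0.034, -0.012],
    [-7, 33, 7, 0, -0.034, -0.012],
    [-7, 33, 8, 0, -0.034, -0.012],
    [-7, 33, 8, 0, -0.034, -0.012],
    [-7, 33, 8, 0, -0.034, -0.012]
  ]
}}

```text
t: 11.58
ee_pos: [497.0, 68.0, 211.9]
orientation: [-0.08, 2.947, -0.008]
ft_force: [0.6, -0.2, -0.3]
width: 87.5
```

Call:
{"fn": "move_arm", "kwargs": {
  "deltas": [
    [-7, 32, 9, 0, -0.034, -0.012],
    [-7, 32, 9, 0, -0.034, -0.012],
    [-7, 32, 9, 0, -0.034, -0.012],
    [-7, 20, 5, 0, -0.034, -0.012]
  ]
}}

```text
t: 11.92
ee_pos: [522.2, 193.4, 184.3]
orientation: [-0.15, 2.802, -0.005]
ft_force: [-0.6, -0.2, 0.5]
width: 87.9
```

```bash
cat > m.py <<'E'
from nest import *
import sys
L2=np.radians(18); T=tool(L2); z=T.as_matrix()[:,2]
def go(rim,a,back,vmax=25,more=()):
    g=rim-d*a+z*18.7
    plan([(g+d*back,T)],vmax=vmax)
E
python3 - <<'E'
from m import *
go(rim_m,14,45)
E
```

```text
t 11.92 at [522.2 193.4 184.3] q [ 0.4   0.27  2.03 -0.22  0.54 -1.11] F [-0.6 -0.2  0.5] w 87.9
[[-0.5,6.6,18.4,-0.011,0.010,-0.001],[-0.7,6.4,18.5,-0.011,0.010,-0.001]]
```

Call:
{"fn": "move_arm", "kwargs": {
  "deltas": [
    [0, 12, 10, -0.011, 0.01, 0],
    [0, 2, 16, -0.011, 0.01, 0],
    [0, 0, 5, 0, 0, 0],
    [0, 0, 0, 0, 0, 0]
  ]
}}

```text
t: 12.25
ee_pos: [528.2, 214.0, 151.5]
orientation: [-0.169, 2.824, 0.027]
ft_force: [0.9, 0.1, -0.8]
width: 87.8
```

```bash
python3 - <<'E'
from m import *
go(rim_m,14,0,vmax=15)
E
python3 snap.py 11 180 140 360 300;python3 snap.py 11 100 150 260 270 top
```

```text
t 12.25 at [528.2 214.  151.5] q [ 0.41  0.34  2.01 -0.19  0.5  -1.13] F [ 0.9  0.1 -0.8] w 87.8
[[-3.8,-1.9,11.7,0.001,-0.000,0.002],[-3.8,-1.9,11.7,0.001,-0.000,0.002],[-3.8,-1.9,11.7,0.001,-0.000,0.002],[-3.8,-1.9,11.7,0.001,-0.000,0.002]]
```

View pics/top11.png

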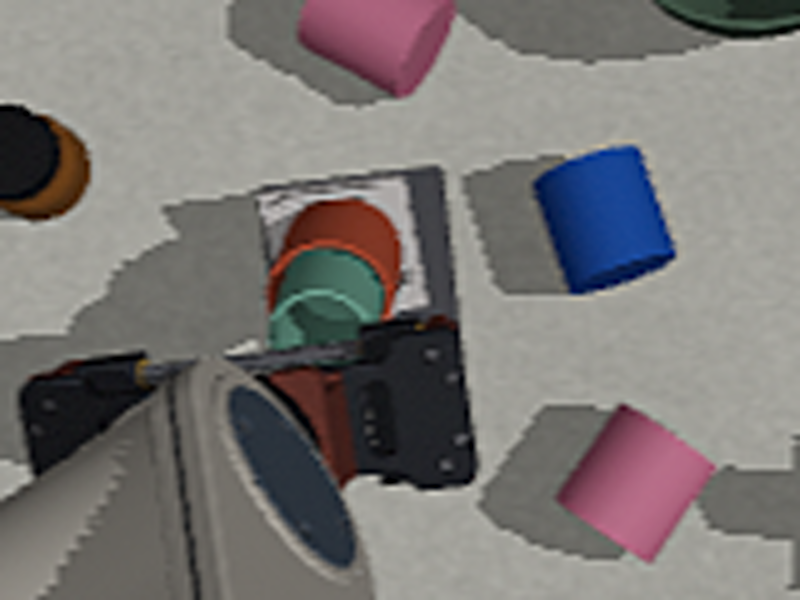

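View pics/side11.png

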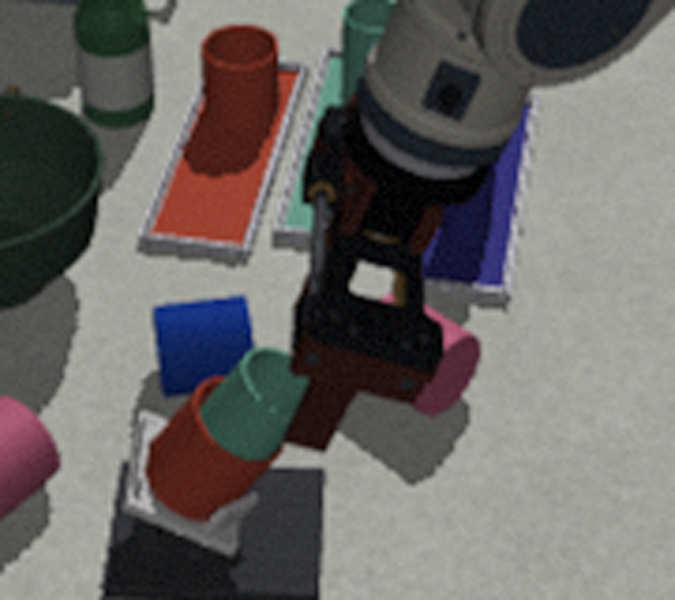

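Fingers straddle the mint mouth, top (325,310), with even clearance. I move in.

Call:
{"fn": "move_arm", "kwargs": {
  "deltas": [
    [-4, -3, 12, 0, 0, 0],
    [-4, -2, 12, 0, 0, 0],
    [-4, -1, 10, 0, 0, 0],
    [0, 0, 0, 0, 0, 0]
  ]
}}

```text
t: 12.68
ee_pos: [553.0, 208.5, 125.4]
orientation: [-0.163, 2.819, 0.027]
ft_force: [-1.2, 0.4, 1.3]
width: 87.8
```

```bash
python3 - <<'E'
from m import *
go(rim_m,14,0,vmax=15)
E
```

```text
t 12.68 at [553.  208.5 125.4] q [ 0.38  0.41  1.98 -0.19  0.44 -1.14] F [-1.2  0.4  1.3] w 87.8
[[-0.3,0.8,14.7,0.002,0.004,0.004]]
```

Call:
{"fn": "move_arm", "kwargs": {
  "deltas": [
    [0, 1, 8, 0, 0.004, 0.004],
    [0, 0, 5, 0, 0, 0],
    [0, 0, 0, 0, 0, 0]
  ]
}}

```text
t: 12.93
ee_pos: [557.7, 209.2, 112.2]
orientation: [-0.155, 2.824, 0.027]
ft_force: [0.1, -0.2, -0.2]
width: 87.6
```

```bash
python3 - <<'E'
from m import *
go(rim_m,14,0,vmax=15)
E
python3 snap.py 12 180 140 360 300
```

```text
t 12.93 at [557.7 209.2 112.2] q [ 0.38  0.44  1.98 -0.2   0.43 -1.13] F [ 0.1 -0.2 -0.2] w 87.6
[[0.1,0.7,0.6,0.001,-0.000,-0.002]]
```

View pics/side12.png

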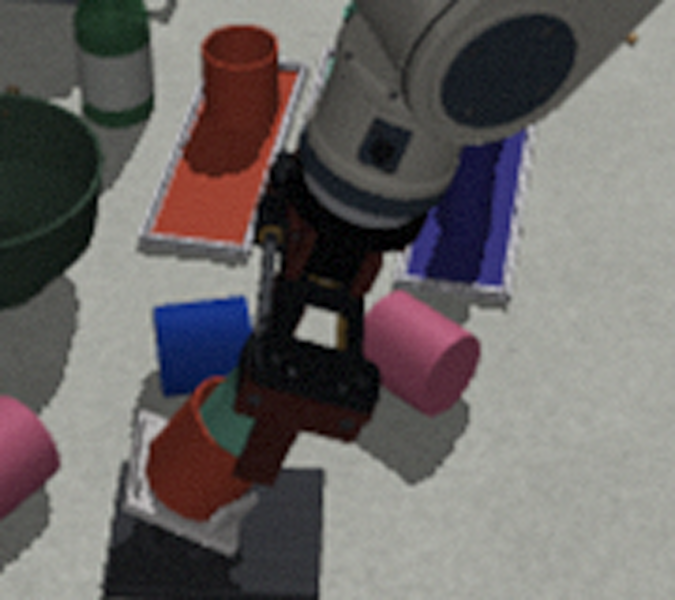

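Call:
{"fn": "move_arm", "kwargs": {
  "deltas": [
    [0, 0.5, 0, 0, 0, 0],
    [0, 0, 0, 0, 0, 0],
    [0, 0, 0, 0, 0, 0],
    [0, 0, 0, 0, 0, 0],
    [0, 0, 0, 0, 0, 0]
  ],
  "hand": 1
}}

```text
t: 13.4
ee_pos: [557.3, 210.2, 113.3]
orientation: [-0.156, 2.823, 0.028]
ft_force: [0.2, 0.2, -0.1]
width: 58.1
```

Call:
{"fn": "move_arm", "kwargs": {
  "deltas": [
    [0, 0, 0, 0, 0, 0],
    [0, 0, 0, 0, 0, 0]
  ]
}}

```text
t: 13.57
ee_pos: [557.3, 210.4, 113.6]
orientation: [-0.156, 2.822, 0.028]
ft_force: [0.3, -0.4, -1.0]
width: 49.2
```

```bash
python3 - <<'E'
from m import *
o=ctrl.get_obs();p=np.array(o["ee_pos"]); up=-tool(np.radians(32.3)).as_matrix()[:,0]
np.save("gm.npy",p)
plan([(p+up*3+d*3,T),(p+up*3+d*40,T),(p+up*3+d*100,T)],vmax=20)
E
python3 snap.py 13 180 140 360 300
```

```text
t 13.57 at [557.3 210.4 113.6] q [ 0.38  0.44  1.98 -0.2   0.43 -1.13] F [ 0.3 -0.4 -1. ] w 49.2
[[-2.2,0.0,-3.6,0.002,0.001,-0.002],[4.6,-0.0,-17.9,0.000,0.000,0.000],[4.6,-0.0,-17.9,0.000,0.000,0.000],[3.7,0.0,-14.5,0.000,0.000,0.000],[3.7,0.0,-14.5,0.000,0.000,0.000]]
[[3.7,0.0,-14.5,0.000,0.000,0.000],[3.7,0.0,-14.5,0.000,0.000,0.000]]
```

View pics/side13.png

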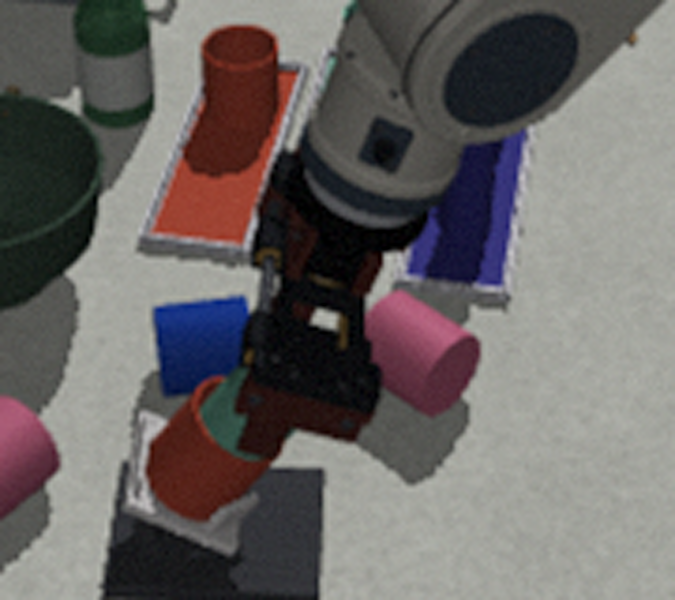

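Gripped at width 49.2. I ease it up and pull along the nest axis.

Call:
{"fn": "move_arm", "kwargs": {
  "deltas": [
    [-2.5, 0, -3, 0, 0, 0],
    [3, 0, -12, 0, 0, 0],
    [3, 0, -13, 0, 0, 0]
  ]
}}

```text
t: 13.87
ee_pos: [544.6, 208.4, 137.7]
orientation: [-0.156, 2.827, 0.026]
ft_force: [0.6, 0.1, -0.4]
width: 49.8
```

```bash
python3 - <<'E'
from m import *
o=ctrl.get_obs();p=np.array(o["ee_pos"]); up=-tool(np.radians(32.3)).as_matrix()[:,0]
v=p-np.load("gm.npy"); print("along",v@d,"perp",v@up,"lat",v@np.cross(d,up))
plan([(np.load("gm.npy")+up*3+d*100,T)],vmax=20)
E
python3 snap.py 14 180 140 360 300
```

```text
along 27.227151170616125 perp 2.059716885296474 lat -0.5016396686579626
t 13.87 at [544.6 208.4 137.7] q [ 0.39  0.38  1.99 -0.18  0.48 -1.14] F [ 0.6  0.1 -0.4] w 49.8
[[4.3,0.1,-17.7,0.000,-0.001,-0.000],[4.3,0.1,-17.7,0.000,-0.001,-0.000],[4.3,0.1,-17.7,0.000,-0.001,-0.000],[4.3,0.1,-17.7,0.000,-0.001,-0.000]]
```

View pics/side14.png

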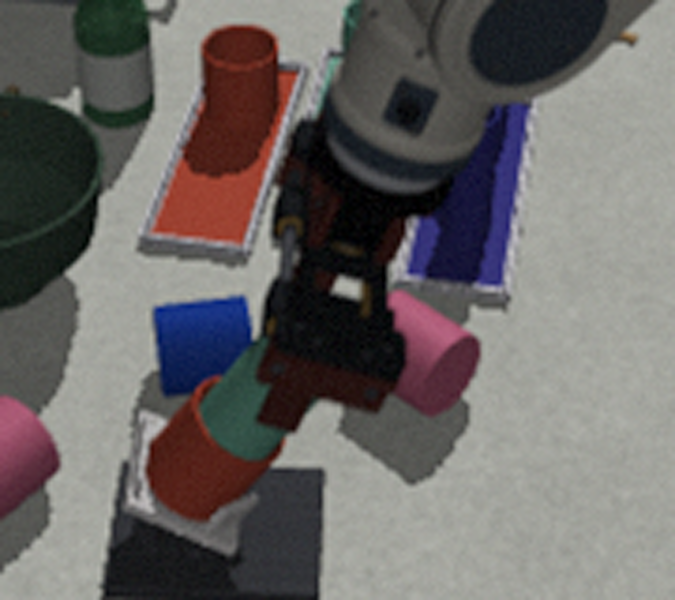

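Mint is sliding out and coral has stayed. I continue.

Call:
{"fn": "move_arm", "kwargs": {
  "deltas": [
    [4, 0, -18, 0, 0, 0],
    [4, 0, -18, 0, 0, 0],
    [4, 0, -18, 0, 0, 0],
    [3, 0, -18, 0, 0, 0],
    [0, 0, -20, 0, 0, 0]
  ]
}}

```text
t: 14.33
ee_pos: [499.7, 202.8, 222.3]
orientation: [-0.156, 2.831, 0.024]
ft_force: [0.8, 0.8, -0.1]
width: 49.4
```

```bash
python3 - <<'E'
from m import *
rel=np.radians(32.3-18)
plan([((500,80,250),tool(-rel*0.6)),((560,-132,215),tool(-rel,0))],vmax=34)
E
python3 snap.py 15 180 140 360 300
```

```text
t 14.33 at [499.7 202.8 222.3] q [ 0.42  0.19  2.02 -0.15  0.65 -1.16] F [ 0.8  0.8 -0.1] w 49.4
[[0.8,-24.4,-6.1,-0.000,0.091,-0.000],[1.4,-24.4,-6.0,-0.000,0.091,-0.000],[1.9,-24.4,-5.8,-0.000,0.091,-0.000],[2.5,-24.4,-5.6,-0.000,0.091,-0.000],[3.0,-24.4,-5.4,-0.000,0.091,-0.000]]
[[-5.8,-31.1,4.2,-0.003,0.014,0.016],[-6.4,-31.0,4.0,-0.003,0.014,0.016],[-6.9,-30.9,3.8,-0.003,0.014,0.016],[-7.4,-30.8,3.6,-0.003,0.014,0.016],[-8.0,-30.7,3.4,-0.003,0.014,0.016]]
[[-8.5,-30.5,3.2,-0.003,0.014,0.016],[-9.0,-30.4,3.0,-0.003,0.014,0.016]]
```

View pics/side15.png

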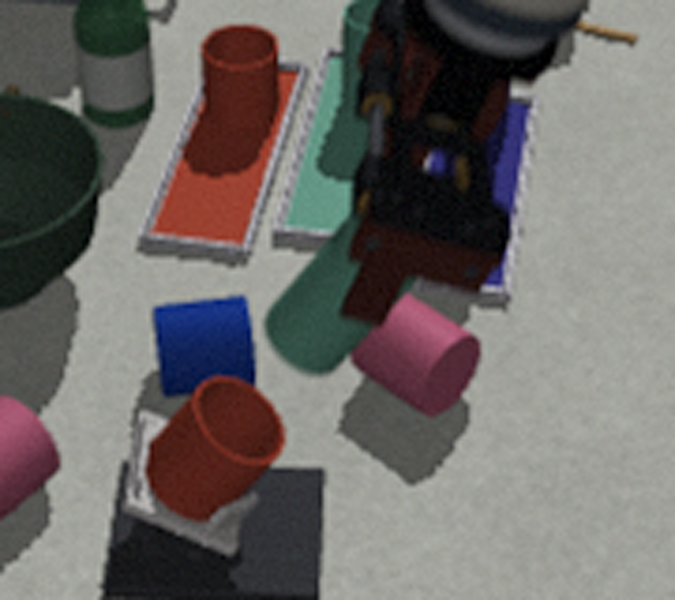

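Mint is free and coral is undisturbed (mouth at (238,418)). I turn mint upright and carry it to the mint row.

Call:
{"fn": "move_arm", "kwargs": {
  "deltas": [
    [1, -20, -6, 0, 0.091, 0],
    [1, -24, -6, 0, 0.091, 0],
    [2, -24, -6, 0, 0.091, 0],
    [2, -24, -6, 0, 0.091, 0],
    [3, -24, -5, 0, 0.091, 0]
  ]
}}

```text
t: 14.8
ee_pos: [499.1, 87.3, 256.7]
orientation: [0.181, -2.982, 0.002]
ft_force: [0.1, -0.1, -0.5]
width: 49.4
```

Call:
{"fn": "move_arm", "kwargs": {
  "deltas": [
    [-6, -31, 2, 0, 0.014, 0.016],
    [-6, -31, 2, 0, 0.014, 0.016],
    [-7, -31, 2, 0, 0.014, 0.016],
    [-7, -31, 2, 0, 0.014, 0.016],
    [-8, -31, 2, 0, 0.014, 0.016]
  ]
}}

```text
t: 15.22
ee_pos: [550.6, -71.4, 238.6]
orientation: [0.058, -2.916, 0.017]
ft_force: [0.4, 0.1, -0.6]
width: 49.2
```

```bash
python3 - <<'E'
from m import *
rel=np.radians(32.3-18)
plan([((560,-132,215),tool(-rel,0))],vmax=34)
E
```

```text
t 15.22 at [550.6 -71.4 238.6] q [-0.13  0.41  1.63 -0.04  1.32 -1.72] F [ 0.4  0.1 -0.6] w 49.2
[[-6.1,-30.4,10.9,-0.008,0.012,0.019],[-6.8,-30.4,10.6,-0.008,0.012,0.019]]
```

Call:
{"fn": "move_arm", "kwargs": {
  "deltas": [
    [-4, -30, 6, -0.008, 0.012, 0.019],
    [-3, -27, 6, -0.008, 0.012, 0.019],
    [0, 0, 0, 0, 0, 0]
  ]
}}

```text
t: 15.47
ee_pos: [559.3, -136.9, 221.7]
orientation: [-0.01, -2.893, 0.002]
ft_force: [0.7, -0.7, -0.3]
width: 49.1
```

```bash
python3 snap.py 16 180 80 400 245; python3 - <<'E'
from m import *
rel=np.radians(32.3-18)
o=ctrl.get_obs(); p=o["ee_pos"]
plan([((560,-132,200),tool(-rel,0))],vmax=34)
from held import held
held("m","16",(p[0]-5,p[1]),100,300,50)
E
```

```text
t 15.52 at [ 559.2 -135.1  222. ] q [-0.23  0.47  1.58 -0.06  1.33 -1.77] F [-0.1  0.5 -0.8] w 49.2
[[-6.2,3.1,21.1,0.000,0.001,-0.006]]
{'side': 430} zlo {'side': array([167. , 167.9, 170. ])}
tilt deg x,y [1.91 2.87] center [ 563.9 -135.9] z0 207.2 bottom ctr [ 562.5 -138. ] resid 1.16
```

View pics/side16.png

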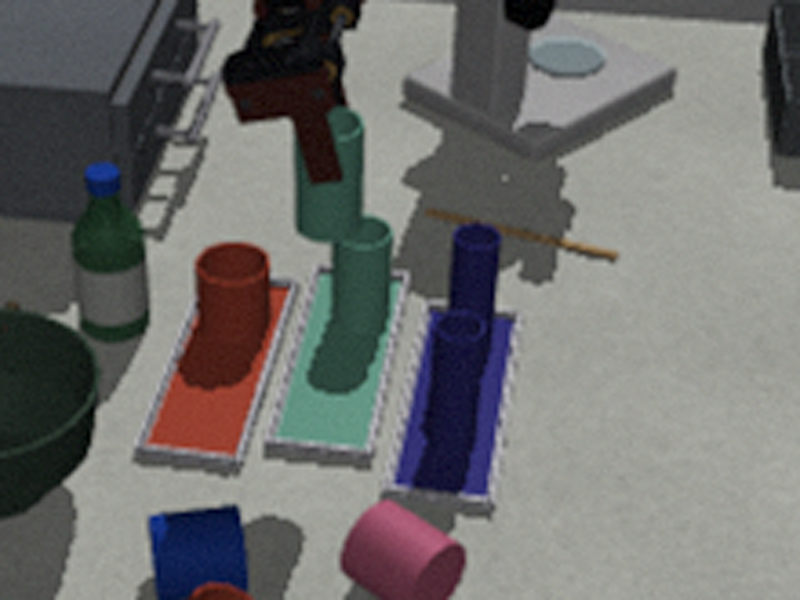

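```bash
python3 - <<'E'
from held import held
for zh in (240,225,215,205): held("m","16",(557,-136),165,zh,50)
E
```

```text
{'side': 355} zlo {'side': array([166.8, 167.7, 169.4])}
tilt deg x,y [1.37 2.1 ] center [ 563.6 -136.4] z0 199.9 bottom ctr [ 562.8 -137.6] resid 1.16
{'side': 294} zlo {'side': array([166.6, 167.4, 169.2])}
tilt deg x,y [0.47 1.14] center [ 563.4 -136.6] z0 195.3 bottom ctr [ 563.2 -137.2] resid 1.07
{'side': 262} zlo {'side': array([166.4, 167.2, 168.9])}
tilt deg x,y [ 0.49 -0.06] center [ 563.4 -136.8] z0 192.1 bottom ctr [ 563.2 -136.8] resid 1.06
{'side': 204} zlo {'side': array([166.2, 167. , 168.9])}
tilt deg x,y [-0.08  0.13] center [ 563.3 -136.8] z0 186.2 bottom ctr [ 563.4 -136.9] resid 1.05
```

```bash
python3 - <<'E'
from m import *
rel=np.radians(32.3-18)
plan([((554,-135,75),tool(-rel,0))],vmax=30)
E
```

```text
t 15.52 at [ 559.2 -135.1  222. ] q [-0.23  0.47  1.58 -0.06  1.33 -1.77] F [-0.1  0.5 -0.8] w 49.2
[[-6.2,0.0,28.7,0.000,0.000,-0.001],[-6.2,0.0,28.7,0.000,0.000,-0.001],[-6.2,0.0,28.7,0.000,0.000,-0.001],[-6.3,0.0,28.7,0.000,0.000,-0.001],[-6.3,0.0,28.7,0.000,0.000,-0.001]]
```

Call:
{"fn": "move_arm", "kwargs": {
  "deltas": [
    [-6, 0, 29, 0, 0, 0],
    [-6, 0, 29, 0, 0, 0],
    [-6, 0, 28, 0, 0, 0],
    [-6, 0, 20, 0, 0, 0],
    [-4, 0, 10, 0, 0, 0]
  ]
}}

```text
t: 15.93
ee_pos: [562.2, -133.9, 100.6]
orientation: [-0.009, -2.904, 0.002]
ft_force: [-0.3, 1.1, -1.6]
width: 49.4
```

```bash
python3 - <<'E'
from m import *
rel=np.radians(32.3-18)
plan([((554,-135,64),tool(-rel,0))],vmax=30)
E
python3 snap.py 17 180 80 400 245; python3 - <<'E'
from held import held
held("m","17",(557,-136),20,80,50)
E
```

```text
t 15.93 at [ 562.2 -133.9  100.6] q [-0.23  0.62  1.65 -0.06  1.11 -1.76] F [-0.3  1.1 -1.6] w 49.4
[[-0.3,-0.5,18.7,-0.000,0.006,-0.003],[-0.4,-0.5,18.7,-0.000,0.006,-0.003]]
{'side': 161} zlo {'side': array([43.6, 44.1, 44.6])}
tilt deg x,y [-0.89  0.41] center [ 567.4 -133.9] z0 62.8 bottom ctr [ 567.7 -134. ] resid 0.92
```

View pics/side17.png

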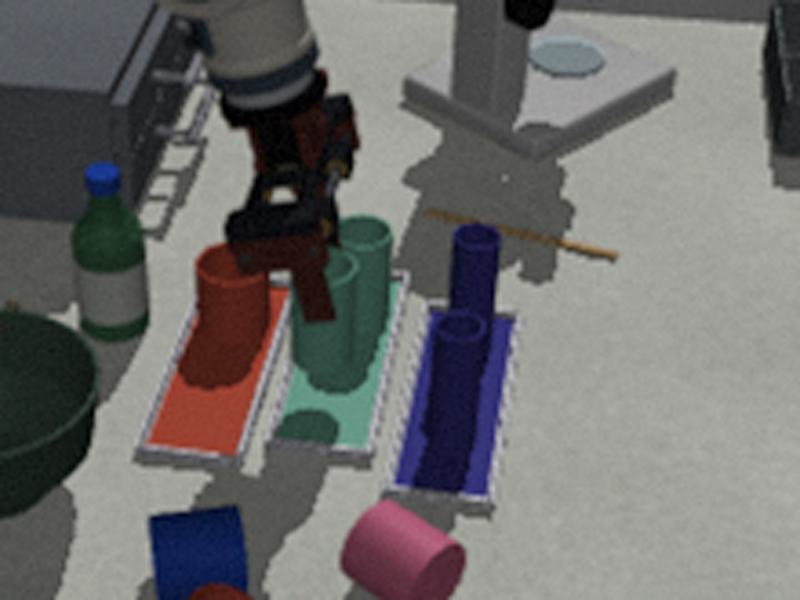

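Call:
{"fn": "move_arm", "kwargs": {
  "deltas": [
    [2, 0, 15, 0, 0.005, 0],
    [2, 0, 12, 0, 0.005, 0],
    [1, 0, 5, 0, 0, 0],
    [0, 0, 0, 0, 0, 0]
  ]
}}

```text
t: 16.32
ee_pos: [550.5, -131.7, 69.5]
orientation: [-0.004, -2.894, 0.002]
ft_force: [-0.6, -0.7, -1.4]
width: 49.5
```

```bash
python3 - <<'E'
from m import *
rel=np.radians(32.3-18)
plan([((553,-134,61),tool(-rel,0))],vmax=30)
E
python3 snap.py 18 180 80 400 245; python3 - <<'E'
from held import held
held("m","18",(557,-136),17,50,50)
E
```

```text
t 16.32 at [ 550.5 -131.7   69.5] q [-0.23  0.65  1.68 -0.06  1.05 -1.75] F [-0.6 -0.7 -1.4] w 49.5
[[-4.5,-2.3,7.6,-0.001,0.002,-0.003]]
{'side': 153} zlo {'side': array([17.2, 17.3, 17.9])}
tilt deg x,y [-0.48 -0.16] center [ 554.9 -131.4] z0 33.2 bottom ctr [ 555.  -131.4] resid 0.95
```

Call:
{"fn": "move_arm", "kwargs": {
  "deltas": [
    [-3, -1, 4, 0, 0.002, 0],
    [-1, -1, 2, 0, 0, 0],
    [0, 0, 0, 0, 0, 0]
  ]
}}

```text
t: 16.62
ee_pos: [555.9, -134.3, 65.3]
orientation: [-0.004, -2.898, 0.004]
ft_force: [0.8, 0.2, -0.6]
width: 49.3
```

Call:
{"fn": "move_arm", "kwargs": {
  "deltas": [
    [-0.5, 0, 2, 0, 0, 0],
    [0, 0, 1, 0, 0, 0]
  ]
}}

```text
t: 16.78
ee_pos: [556.8, -134.7, 63.0]
orientation: [-0.005, -2.9, 0.005]
ft_force: [0.6, -0.1, -0.4]
width: 49.4
```

Call:
{"fn": "move_arm", "kwargs": {
  "deltas": [
    [0.5, 0, 1.2, 0, 0, 0],
    [0.5, 0, 0.8, 0, 0, 0]
  ]
}}

```text
t: 16.95
ee_pos: [555.7, -134.8, 61.5]
orientation: [-0.005, -2.901, 0.005]
ft_force: [0.8, 0.2, -1.1]
width: 49.2
```

Call:
{"fn": "move_arm", "kwargs": {
  "deltas": [
    [0.5, 0, 0.8, 0, 0, 0],
    [0.5, 0, 0.5, 0, 0, 0]
  ]
}}

```text
t: 17.12
ee_pos: [554.2, -134.9, 60.4]
orientation: [-0.005, -2.901, 0.005]
ft_force: [0.9, 0.2, 4.0]
width: 49.5
```

Call:
{"fn": "move_arm", "kwargs": {
  "deltas": [
    [0.2, 0, 0.5, 0, 0, 0]
  ]
}}

```text
t: 17.2
ee_pos: [554.2, -134.9, 60.3]
orientation: [-0.005, -2.901, 0.005]
ft_force: [1.2, 0.7, 6.0]
width: 49.3
```

```bash
python3 snap.py 19 180 80 400 245; python3 - <<'E'
from held import held
held("m","19",(557,-136),17,45,50)
E
```

```text
{'side': 132} zlo {'side': array([17.8, 17.8, 18. ])}
tilt deg x,y [-0.76 -0.12] center [ 558.7 -134.6] z0 30.5 bottom ctr [ 558.9 -134.6] resid 0.84
```

View pics/side19.png

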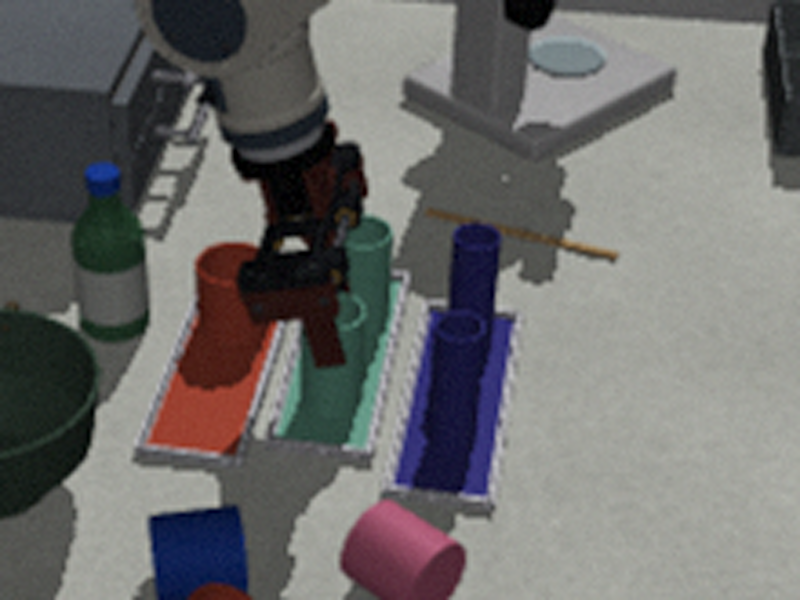

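Mint touches the floor at 6 N and is upright at (558.9,-134.6). I release.

Call:
{"fn": "move_arm", "kwargs": {
  "deltas": [
    [0, 0, 0, 0, 0, 0],
    [0, 0, 0, 0, 0, 0],
    [0, 0, 0, 0, 0, 0],
    [0, 0, 0, 0, 0, 0],
    [0, 0, 0, 0, 0, 0]
  ],
  "hand": -1
}}

```text
t: 17.67
ee_pos: [553.9, -134.9, 60.3]
orientation: [-0.005, -2.901, 0.005]
ft_force: [-0.2, 1.0, 0.8]
width: 78.9
```

```bash
python3 snap.py 20 180 80 400 245; python3 - <<'E'
from m import *
from held import held
held("m","20",(557,-136),17,45,50)
rel=np.radians(32.3-18)
o=ctrl.get_obs();p=np.array(o["ee_pos"]); R0=Rn.from_rotvec(o["orientation"])
zt=R0.as_matrix()[:,2]
plan([(p-zt*170,R0)],vmax=36)
E
```

```text
{'side': 126} zlo {'side': array([17.3, 17.3, 17.5])}
tilt deg x,y [-0.05  1.97] center [ 559.1 -134.9] z0 30.9 bottom ctr [ 559.2 -135.4] resid 0.84
t 17.72 at [ 553.9 -134.9   60.3] q [-0.23  0.67  1.68 -0.07  1.03 -1.76] F [-0.4 -0.5 -0.8] w 83.4
[[-0.0,0.0,-34.0,0.000,0.000,0.000],[-0.0,0.0,-34.0,0.000,0.000,0.000],[-0.0,0.0,-34.0,0.000,0.000,0.000],[-0.0,0.0,-34.0,0.000,0.000,0.000],[-0.0,0.0,-34.0,0.000,0.000,0.000]]
```

View pics/side20.png

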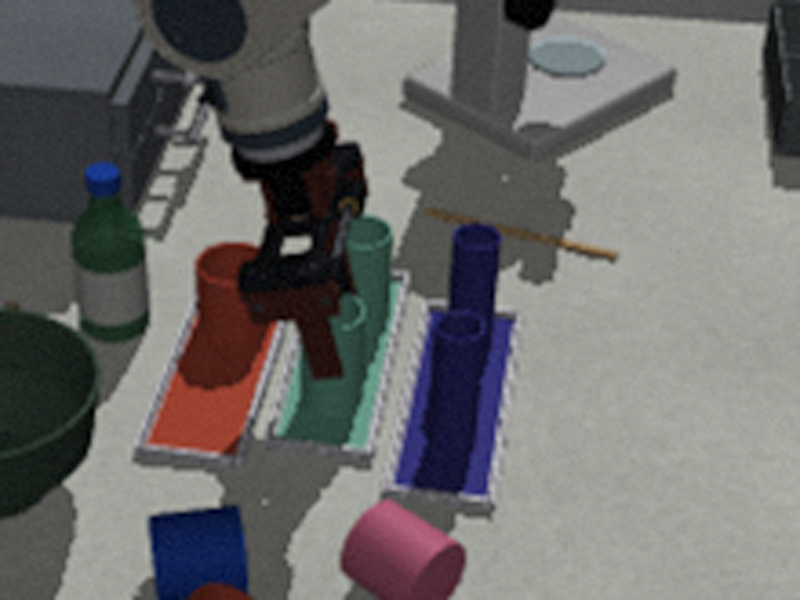

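Call:
{"fn": "move_arm", "kwargs": {
  "deltas": [
    [2, 0, -10, 0, 0, 0],
    [5, 0, -25, 0, 0, 0],
    [8, 0, -36, 0, 0, 0],
    [8, 0, -36, 0, 0, 0],
    [8, 0, -36, 0, 0, 0]
  ]
}}

```text
t: 18.13
ee_pos: [552.3, -133.0, 205.3]
orientation: [-0.004, -2.883, -0.001]
ft_force: [0.3, -0.3, 0.9]
width: 87.8
```

```bash
python3 snap.py 21;  python3 snap.py 21 0 0 512 384 top; python3 - <<'E'
from fit import *
P=nestpts("21"); 
q=P["l"]
for n in q: # keep outer points only
    c=np.array([561,210.4,120.]);dd=np.array([-.531,-.06,.845]);v=q[n]-c
    r=np.linalg.norm(np.cross(v,dd),axis=1); q[n]=q[n][r>29.3]
fit({"l":q})
from m import *
a=14
g=rim_l-d*a+z*18.7; print(g)
plan([(g+d*70,T)],vmax=36)
E
```

```text
l c [561.6 210.5 120. ] t {'top': array([-67.2, -36.1, -12.7]), 'side': array([-69.1, -38.8, -14.1])} res {'top': np.float64(-0.01), 'side': np.float64(-0.26)} rim [568.1 211.3 109.5] mid [584.4 213.2  83.2]
d [-0.526  -0.0625  0.8482] lean deg 31.984595323368772 az -173.22553048306523
[581.37691609 212.77802796  78.48157748]
t 18.23 at [ 556.6 -134.1  210.3] q [-0.23  0.48  1.6  -0.06  1.31 -1.77] F [ 0.2 -0.4  0.3] w 87.5
[[-0.4,34.3,7.3,-0.001,-0.056,-0.012],[-0.4,34.3,7.3,-0.001,-0.056,-0.012],[-0.4,34.3,7.4,-0.001,-0.056,-0.012],[-0.4,34.3,7.4,-0.001,-0.056,-0.012],[-0.4,34.2,7.5,-0.001,-0.056,-0.012]]
[[-0.4,34.2,7.5,-0.001,-0.056,-0.012],[-0.3,34.2,7.6,-0.001,-0.056,-0.012],[-0.3,34.2,7.6,-0.001,-0.056,-0.012],[-0.3,34.2,7.6,-0.001,-0.056,-0.012],[-0.2,34.2,7.7,-0.001,-0.056,-0.012]]
```

View pics/side21.png

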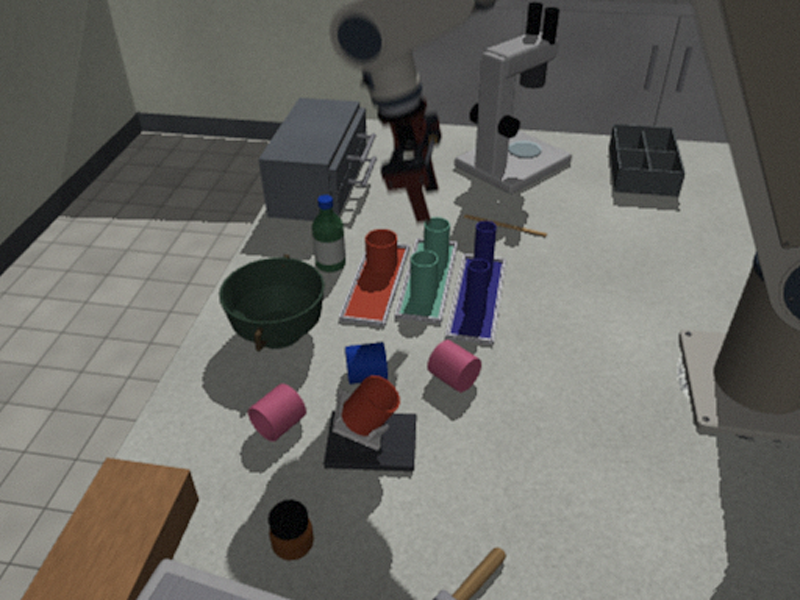

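Mint stands at (425,285) beside the kept one. Coral alone is in the cradle at (370,405), in the same pose as before. Now for the coral.

Call:
{"fn": "move_arm", "kwargs": {
  "deltas": [
    [0, 34, 5, 0, -0.056, -0.012],
    [0, 34, 6, 0, -0.056, -0.012],
    [0, 34, 6, 0, -0.056, -0.012],
    [0, 34, 6, 0, -0.056, -0.012],
    [0, 34, 6, 0, -0.056, -0.012]
  ]
}}

```text
t: 18.65
ee_pos: [554.6, 35.1, 185.3]
orientation: [-0.076, 3.085, 0.004]
ft_force: [0.4, 0.3, -0.1]
width: 87.9
```

Call:
{"fn": "move_arm", "kwargs": {
  "deltas": [
    [0, 34, 6, 0, -0.056, -0.012],
    [0, 34, 6, 0, -0.056, -0.012],
    [0, 34, 6, 0, -0.056, -0.012],
    [0, 30, 5, 0, -0.056, -0.012]
  ]
}}

```text
t: 18.98
ee_pos: [547.0, 173.4, 163.0]
orientation: [-0.14, 2.846, 0.016]
ft_force: [1.0, 0.6, -1.3]
width: 87.9
```

```bash
python3 - <<'E'
from m import *
go(rim_l,12,50)
E
```

```text
t 18.98 at [547.  173.4 163. ] q [ 0.32  0.33  1.98 -0.13  0.55 -1.24] F [ 1.   0.6 -1.3] w 87.9
[[0.6,11.8,13.9,-0.002,-0.007,-0.004],[0.7,11.8,13.9,-0.002,-0.007,-0.004],[0.7,11.8,13.9,-0.002,-0.007,-0.004]]
```

Call:
{"fn": "move_arm", "kwargs": {
  "deltas": [
    [0, 18, 5, 0, -0.007, -0.004],
    [0, 17, 10, 0, -0.007, -0.004],
    [0, 4, 10, 0, -0.007, 0],
    [0, 0, 0, 0, 0, 0]
  ]
}}

```text
t: 19.32
ee_pos: [544.9, 220.5, 136.7]
orientation: [-0.164, 2.823, 0.018]
ft_force: [-0.9, -0.1, 0.3]
width: 87.9
```

```bash
python3 - <<'E'
from m import *
go(rim_l,12,0,vmax=15)
E
```

```text
t 19.32 at [544.9 220.5 136.7] q [ 0.41  0.39  1.98 -0.21  0.48 -1.1 ] F [-0.9 -0.1  0.3] w 87.9
[[-3.0,-2.3,12.9,-0.001,0.000,0.001],[-3.0,-2.3,12.9,-0.001,0.000,0.001],[-3.0,-2.3,12.9,-0.001,0.000,0.001],[-3.0,-2.3,12.9,-0.001,0.000,0.001],[-3.0,-2.3,12.9,-0.001,0.000,0.001]]
```

Call:
{"fn": "move_arm", "kwargs": {
  "deltas": [
    [-2, -5, 2, 0, 0, 0],
    [-3, -3, 10, 0, 0, 0],
    [-3, -1, 12, 0, 0, 0],
    [0, 0, 0, 0, 0, 0]
  ]
}}

```text
t: 19.65
ee_pos: [562.2, 211.4, 115.7]
orientation: [-0.164, 2.823, 0.018]
ft_force: [0.5, -0.5, -0.4]
width: 87.8
```

```bash
python3 - <<'E'
from m import *
go(rim_l,12,0,vmax=15)
E
python3 snap.py 22 100 150 260 270 top; python3 snap.py 22 180 140 360 300
```

```text
t 19.65 at [562.2 211.4 115.7] q [ 0.38  0.44  1.96 -0.21  0.44 -1.13] F [ 0.5 -0.5 -0.4] w 87.8
[[-2.1,-0.2,13.1,-0.001,0.000,0.002],[-2.1,-0.2,13.1,-0.001,0.000,0.002],[-2.1,-0.2,13.1,-0.001,0.000,0.002]]
```

View pics/top22.png

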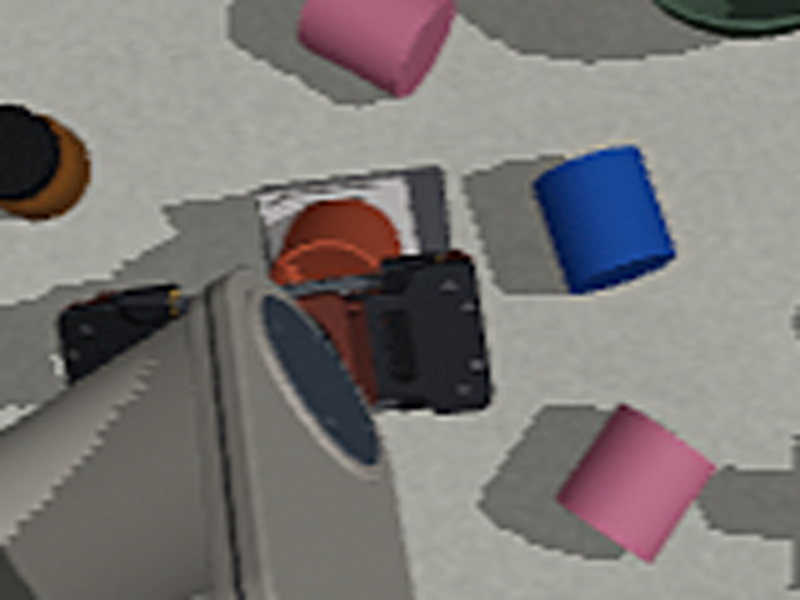

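View pics/side22.png

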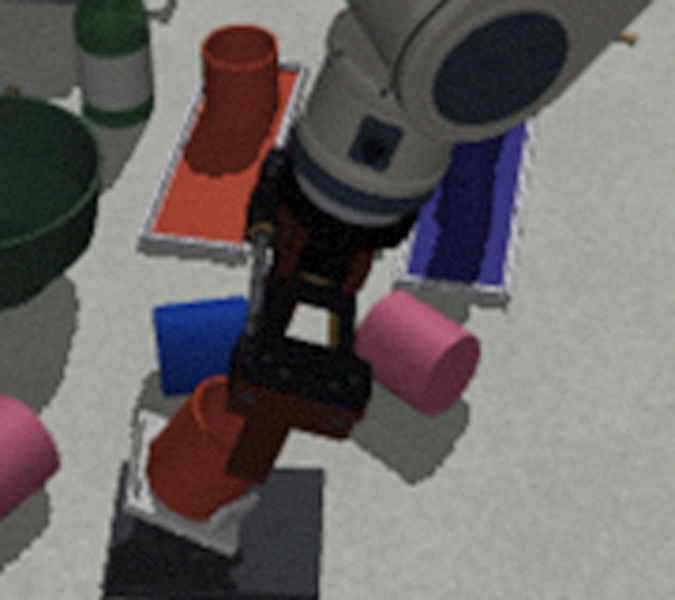

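The fingers straddle the coral mouth (top view (328,262)); the blue cup is well clear. I continue.

Call:
{"fn": "move_arm", "kwargs": {
  "deltas": [
    [-2, 0, 12, 0, 0, 0],
    [-2, 0, 12, 0, 0, 0],
    [-1, 0, 8, 0, 0, 0],
    [0, 0, 0, 0, 0, 0]
  ]
}}

```text
t: 20.08
ee_pos: [578.4, 211.8, 87.4]
orientation: [-0.16, 2.821, 0.018]
ft_force: [0.1, 0.2, -1.0]
width: 87.9
```

```bash
python3 - <<'E'
from m import *
go(rim_l,12,0,vmax=15)
E
python3 snap.py 23 180 140 360 300
```

```text
t 20.08 at [578.4 211.8  87.4] q [ 0.37  0.51  1.94 -0.22  0.4  -1.12] F [ 0.1  0.2 -1. ] w 87.9
[[0.4,0.7,7.5,-0.005,0.002,0.002]]
```

View pics/side23.png

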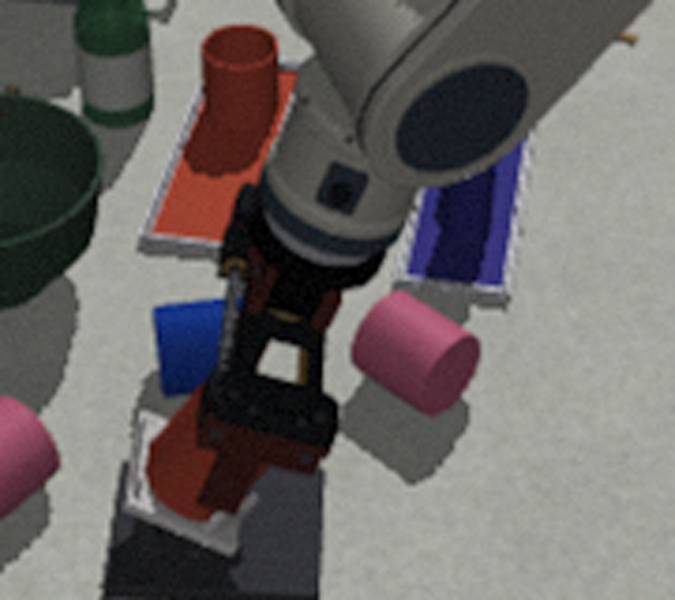

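Call:
{"fn": "move_arm", "kwargs": {
  "deltas": [
    [0, 1, 4, -0.004, 0, 0],
    [0, 0, 3, 0, 0, 0],
    [0, 0, 0, 0, 0, 0]
  ]
}}

```text
t: 20.38
ee_pos: [580.4, 213.2, 81.0]
orientation: [-0.161, 2.821, 0.025]
ft_force: [0.0, -0.5, -0.3]
width: 87.5
```

Call:
{"fn": "move_arm", "kwargs": {
  "deltas": [
    [0, 0, 0, 0, 0, 0],
    [0, 0, 0, 0, 0, 0],
    [0, 0, 0, 0, 0, 0],
    [0, 0, 0, 0, 0, 0],
    [0, 0, 0, 0, 0, 0]
  ],
  "hand": 1
}}

```text
t: 20.8
ee_pos: [580.4, 213.0, 81.9]
orientation: [-0.162, 2.82, 0.024]
ft_force: [1.7, -4.3, -0.6]
width: 61.3
```

```bash
python3 - <<'E'
from m import *
go(rim_l,12,0,vmax=15)
p=np.array(ctrl.get_obs()["ee_pos"]);np.save("gl.npy",p)
E
python3 snap.py 24 180 140 360 300
```

```text
t 20.8 at [580.4 213.   81.9] q [ 0.37  0.52  1.94 -0.22  0.38 -1.12] F [ 1.7 -4.3 -0.6] w 61.3
[[0.6,-0.3,1.6,-0.001,0.003,0.003]]
```

View pics/side24.png

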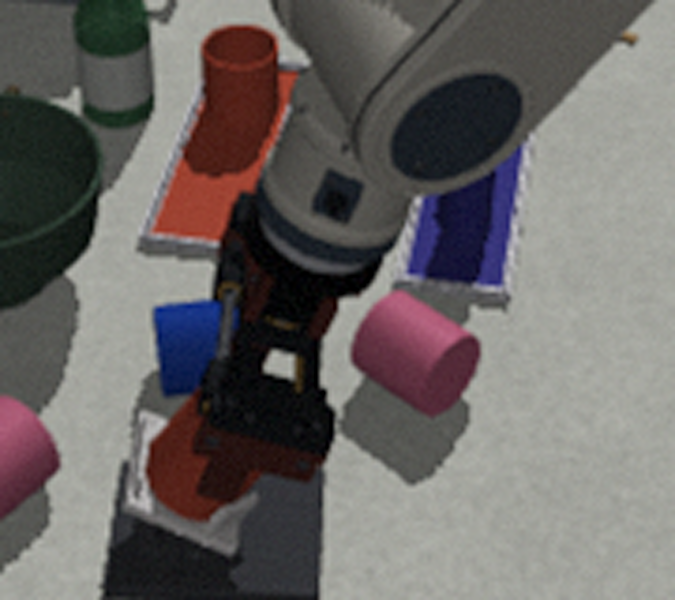

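Gripped at 61.3. I pull straight along the axis, to clear the V plates and the upper lip.

Call:
{"fn": "move_arm", "kwargs": {
  "deltas": [
    [0.5, 0, -5, 0, 0, 0],
    [3, 0, -12, 0, 0, 0],
    [3.5, 0, -14, 0, 0, 0]
  ]
}}

```text
t: 21.1
ee_pos: [562.8, 210.5, 108.4]
orientation: [-0.16, 2.824, 0.023]
ft_force: [-0.3, 0.2, -1.5]
width: 61.0
```

```bash
python3 - <<'E'
from m import *
o=ctrl.get_obs();p=np.array(o["ee_pos"]); up=-tool(np.radians(32.3)).as_matrix()[:,0]
v=p-np.load("gl.npy"); print("along",v@d,"perp",v@up,"lat",v@np.cross(d,up))
plan([(np.load("gl.npy")+up*1+d*60,T),(np.load("gl.npy")+d*60+np.array([0,0,70]),T)],vmax=25)
E
python3 snap.py 25 180 140 360 300
```

```text
along 31.870086323337457 perp -0.8956784059693061 lat -0.5084083165039041
t 21.1 at [562.8 210.5 108.4] q [ 0.38  0.45  1.97 -0.2   0.43 -1.13] F [-0.3  0.2 -1.5] w 61.0
[[2.6,0.2,-13.9,-0.001,-0.000,0.001],[2.6,0.2,-13.9,-0.001,-0.000,0.001],[-6.9,0.0,-22.1,0.000,0.000,0.000],[-6.9,0.0,-22.1,0.000,0.000,0.000],[-6.9,0.0,-22.1,0.000,0.000,0.000]]
```

View pics/side25.png

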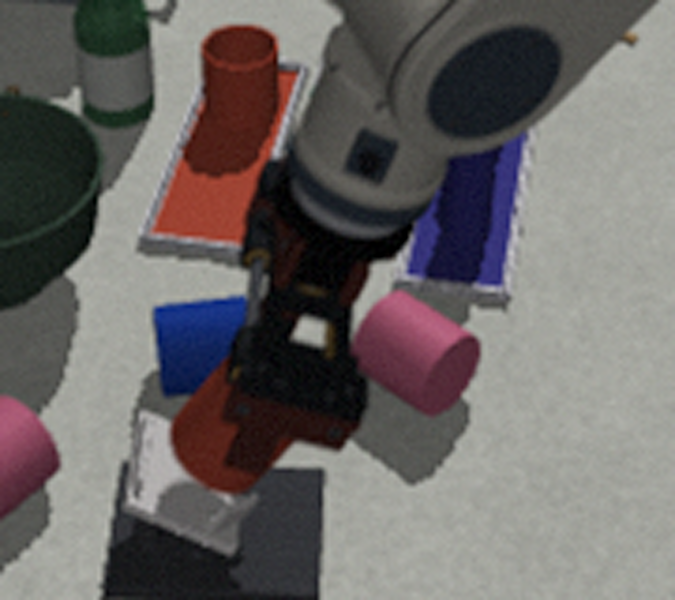

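Coral is out past the cradle plates. I lift on, going straight up.

Call:
{"fn": "move_arm", "kwargs": {
  "deltas": [
    [2.5, 0, -15, 0, 0, 0],
    [2, 0, -20, 0, 0, 0],
    [-5, 0, -25, 0, 0, 0],
    [-7, 0, -25, 0, 0, 0],
    [-7, 0, -25, 0, 0, 0]
  ]
}}

```text
t: 21.57
ee_pos: [534.8, 207.6, 220.1]
orientation: [-0.163, 2.833, 0.021]
ft_force: [0.8, 0.2, -1.2]
width: 61.0
```

```bash
python3 - <<'E'
from m import *
rel=np.radians(32.3-18)
plan([((570,80,215),tool(-rel*0.6)),((648,-115,200),tool(-rel,0))],vmax=34)
E
python3 snap.py 26 180 120 360 300
```

```text
t 21.57 at [534.8 207.6 220.1] q [ 0.4   0.24  1.95 -0.14  0.67 -1.19] F [ 0.8  0.2 -1.2] w 61.0
[[-3.6,-26.1,2.3,-0.001,0.091,0.001],[-3.8,-26.1,1.9,-0.001,0.091,0.001],[-3.9,-26.1,1.5,-0.001,0.091,0.001],[-4.1,-26.1,1.2,-0.001,0.091,0.001],[-4.2,-26.1,0.8,-0.001,0.091,0.001]]
[[-8.2,-28.9,0.9,-0.003,0.014,0.016],[-8.7,-28.8,0.7,-0.003,0.014,0.016],[-9.1,-28.7,0.5,-0.003,0.014,0.016],[-9.6,-28.5,0.3,-0.003,0.014,0.016],[-10.0,-28.4,0.0,-0.003,0.014,0.016]]
[[-10.5,-28.2,-0.2,-0.003,0.014,0.016],[-10.9,-28.0,-0.4,-0.003,0.014,0.016]]
```

View pics/side26.png

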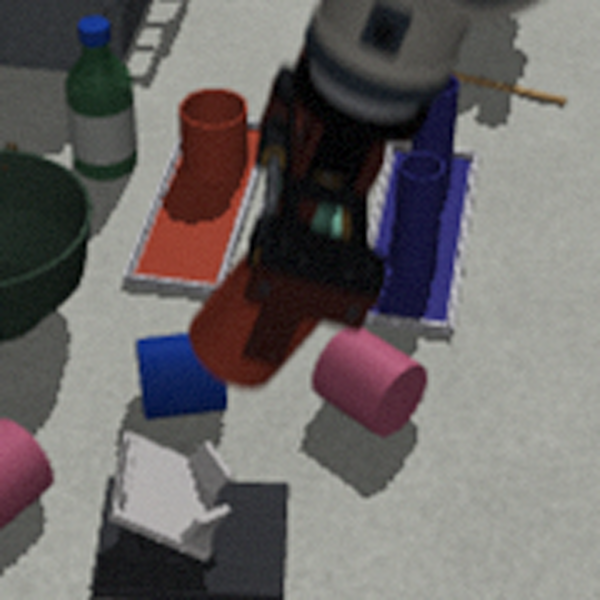

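Call:
{"fn": "move_arm", "kwargs": {
  "deltas": [
    [-4, -20, 0, 0, 0.091, 0],
    [-4, -26, 0, 0, 0.091, 0],
    [-4, -26, 0, 0, 0.091, 0],
    [-4, -26, 0, 0, 0.091, 0],
    [-4, -26, 0, 0, 0.091, 0]
  ]
}}

```text
t: 22.03
ee_pos: [567.9, 90.6, 236.6]
orientation: [0.191, -2.988, 0.003]
ft_force: [0.8, 0.9, -1.8]
width: 61.6
```

```bash
python3 - <<'E'
from m import *
rel=np.radians(32.3-18)
plan([((648,-100,180),tool(-rel,np.radians(-15)))],vmax=30)
from h import *
for n in("top","side"):
    im=pickle.load(open(n+"0.pkl","rb"));W=cloud(im).reshape(-1,3)
    q=W[(W[:,0]>690)&(W[:,0]<800)&(abs(W[:,1]+205)<50)&(W[:,2]>20)&(W[:,2]<165)]
    print(n,np.percentile(q,[1,50,99],axis=0).round(0).tolist())
E
```

```text
t 22.03 at [567.9  90.6 236.6] q [ 0.13  0.41  1.63  0.01  1.25 -1.57] F [ 0.8  0.9 -1.8] w 61.6
[[-7.8,-25.0,5.8,-0.009,0.012,0.048],[-9.1,-24.6,5.5,-0.009,0.012,0.048],[-10.3,-24.2,5.1,-0.009,0.012,0.048],[-11.5,-23.7,4.8,-0.009,0.012,0.048],[-12.7,-23.2,4.4,-0.009,0.012,0.048]]
[[-13.9,-22.6,4.1,-0.009,0.012,0.048],[-15.0,-21.9,3.7,-0.009,0.012,0.048],[-16.1,-21.2,3.3,-0.009,0.012,0.048]]
top [[724.0, -234.0, 24.0], [742.0, -199.0, 101.0], [777.0, -178.0, 153.0]]
side [[724.0, -217.0, 21.0], [748.0, -188.0, 85.0], [781.0, -174.0, 150.0]]
```

Bottle surface is at x ≥ 724, so placing at y ≈ -100 with the hand turned -15° stays clear of it.

Call:
{"fn": "move_arm", "kwargs": {
  "deltas": [
    [-8, -25, 3, -0.009, 0.012, 0.048],
    [-9, -25, 3, -0.009, 0.012, 0.048],
    [-10, -24, 3, -0.009, 0.012, 0.048],
    [-11, -24, 3, -0.009, 0.012, 0.048],
    [-12, -23, 3, -0.009, 0.012, 0.048]
  ]
}}

```text
t: 22.45
ee_pos: [622.6, -33.6, 212.7]
orientation: [-0.181, -2.926, -0.035]
ft_force: [-0.8, 1.1, -1.8]
width: 61.1
```

```bash
python3 - <<'E'
from m import *
rel=np.radians(32.3-18)
plan([((648,-100,180),tool(-rel,np.radians(-15)))],vmax=30)
E
```

```text
t 22.45 at [622.6 -33.6 212.7] q [-0.08  0.53  1.49  0.02  1.33 -1.54] F [-0.8  1.1 -1.8] w 61.1
[[-13.1,-21.0,8.1,-0.007,0.013,0.045],[-14.2,-20.5,7.8,-0.007,0.013,0.045],[-15.2,-19.8,7.5,-0.007,0.013,0.045]]
```

Call:
{"fn": "move_arm", "kwargs": {
  "deltas": [
    [-12, -21, 4, -0.007, 0.013, 0.045],
    [-12, -20, 4, -0.007, 0.013, 0.045],
    [-11, -16, 4, -0.007, 0.013, 0.045],
    [0, 0, 0, 0, 0, 0]
  ]
}}

```text
t: 22.78
ee_pos: [645.6, -102.0, 190.5]
orientation: [-0.394, -2.865, -0.049]
ft_force: [-0.7, -0.1, -2.0]
width: 61.1
```

```bash
python3 snap.py 27 180 80 400 245; python3 - <<'E'
from m import *
rel=np.radians(32.3-18)
o=ctrl.get_obs(); p=o["ee_pos"]
plan([((648,-100,70),tool(-rel,np.radians(-15)))],vmax=34)
from held import held
for zh in (220,200,190): held("l","27",(p[0],p[1]),100,zh,60)
E
```

```text
t 22.83 at [ 645.2 -100.5  191.1] q [-0.18  0.62  1.4   0.02  1.37 -1.49] F [-0.6  1.2 -1.1] w 61.2
[[-8.1,0.3,29.2,0.001,-0.000,-0.002],[-8.1,0.3,29.2,0.001,-0.000,-0.002],[-8.1,0.3,29.2,0.001,-0.000,-0.002],[-8.1,0.3,29.2,0.001,-0.000,-0.002]]
{'side': 521} zlo {'side': array([158. , 158.7, 161.1])}
tilt deg x,y [2.32 3.05] center [ 650.8 -100.8] z0 194.9 bottom ctr [ 649.3 -102.9] resid 1.23
{'side': 312} zlo {'side': array([157.5, 158.4, 160. ])}
tilt deg x,y [4.78 5.91] center [ 650.5 -101.3] z0 182.3 bottom ctr [ 648.3 -104. ] resid 1.14
{'side': 217} zlo {'side': array([157.5, 157.7, 158.8])}
tilt deg x,y [2.57 4.8 ] center [ 649.8 -102.1] z0 175.4 bottom ctr [ 648.9 -103.7] resid 1.02
```

View pics/side27.png

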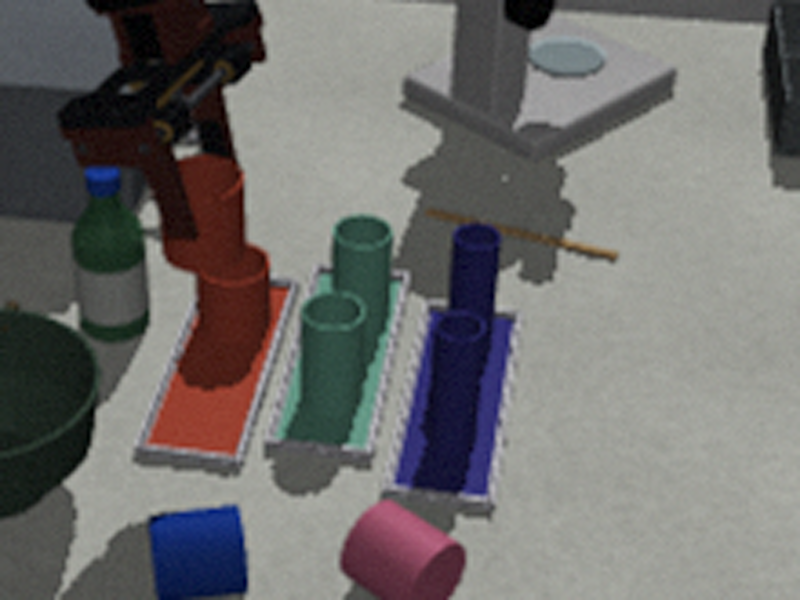

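```bash
cat > kin.py <<'E'
from m import *
from held import *
o=ctrl.get_obs(); Rg=Rn.from_rotvec([-0.162,2.82,.024]); 
def axis(o,dd=(-.5285,-.0615,.8467)):
    a=Rn.from_rotvec(o["orientation"]).apply(Rg.inv().apply(np.array(dd))); return np.degrees(a[:2]).round(2)
print("kin tilt",axis(o))
def heldl(tag,xy,zlo,zhi,vmin=75,rad=45):
    im=pickle.load(open("side"+tag+".pkl","rb"));W=cloud(im);m=masks(im)["l"]&(im["frame"][...,0]>vmin)
    m&=(np.hypot(W[...,0]-xy[0],W[...,1]-xy[1])<rad)&(W[...,2]>zlo)&(W[...,2]<zhi)
    m=cv2.erode(m.astype(np.uint8),np.ones((2,2)))>0
    q=W[m]; z0=np.median(q[:,2])
    def res(p):
        d=np.array([p[0],p[1],1.]);d/=np.linalg.norm(d)
        return np.linalg.norm(np.cross(q-np.array([p[2],p[3],z0]),d),axis=1)-31
    s=least_squares(res,[0,0,*xy],loss="soft_l1").x
    print(len(q),"tilt",np.degrees(s[:2]).round(2),"ctr",s[2:].round(1),"z0",z0.round(1),"zlo",q[:,2].min().round(1),"zhi",q[:,2].max().round(1))
E
python3 - <<'E'
from kin import *
for vm in (60,90,110):
  heldl("27",(650,-101),100,260,vm); heldl("27",(650,-101),100,205,vm)
E
```

```text
kin tilt [ 0.38 -0.22]
414 tilt [2.79 3.61] ctr [ 651.3 -100.6] z0 194.6 zlo 157.5 zhi 220.9
255 tilt [4.59 6.13] ctr [ 650.6 -101.4] z0 181.1 zlo 157.5 zhi 202.8
  return _methods._mean(a, axis=axis, dtype=dtype,
  ret = ret.dtype.type(ret / rcount)
Traceback (most recent call last):
  File "kin.py", line 16, in heldl
    print(len(q),"tilt",np.degrees(s[:2]).round(2),"ctr",s[2:].round(1),"z0",z0.round(1),"zlo",q[:,2].min().round(1),"zhi",q[:,2].max().round(1))
                                                                                               ~~~~~~~~~~^^
ValueError: zero-size array to reduction operation minimum which has no identity
```

Call:
{"fn": "move_arm", "kwargs": {
  "deltas": [
    [-8, 0, 29, 0, 0, 0],
    [-8, 0, 29, 0, 0, 0],
    [-8, 0, 29, 0, 0, 0],
    [-6, 0, 18, 0, 0, 0],
    [0, 0, 0, 0, 0, 0]
  ]
}}

```text
t: 23.25
ee_pos: [650.2, -97.1, 83.0]
orientation: [-0.383, -2.877, -0.052]
ft_force: [-0.5, 0.5, -1.6]
width: 61.2
```

```bash
python3 snap.py 28 180 80 400 245; python3 - <<'E'
from kin import *
rel=np.radians(32.3-18)
p=o["ee_pos"]
plan([((648,-100,50),tool(-rel,np.radians(-15)))],vmax=34)
heldl("28",(p[0]+4,p[1]),12,80,50);heldl("28",(p[0]+4,p[1]),12,200,50)
E
```

```text
kin tilt [-0.25 -0.25]
t 23.3 at [650.6 -97.   84.5] q [-0.18  0.74  1.45  0.03  1.2  -1.5 ] F [-0.1  0.3 -0.7] w 61.0
[[-3.3,-1.8,17.0,0.002,0.004,-0.001],[-3.4,-1.8,17.0,0.002,0.004,-0.001]]
139 tilt [1.67 5.1 ] ctr [655.  -97.4] z0 63.1 zlo 46.5 zhi 78.3
410 tilt [1.81 3.5 ] ctr [655.7 -95.9] z0 85.1 zlo 46.5 zhi 114.6
```

View pics/side28.png

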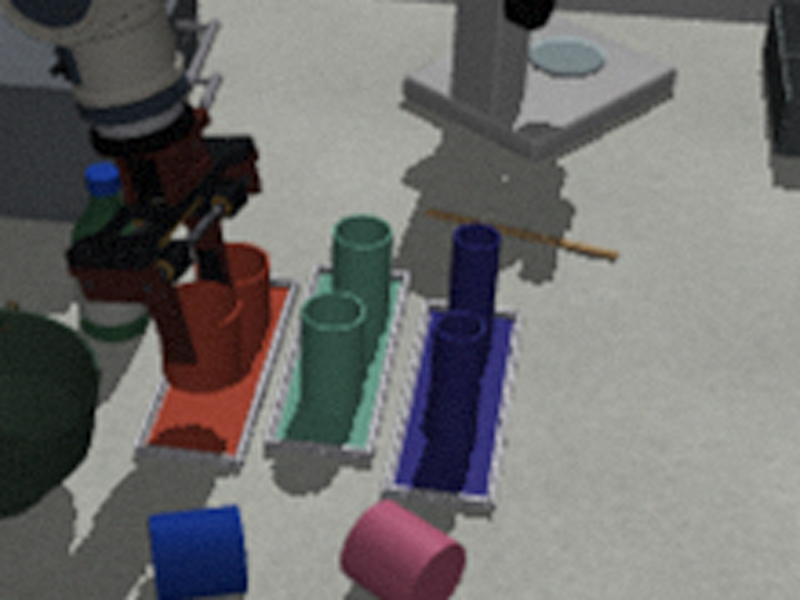

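Call:
{"fn": "move_arm", "kwargs": {
  "deltas": [
    [-3, 0, 16, 0, 0.002, 0],
    [-3, 0, 12, 0, 0.002, 0],
    [-1, 0, 4, 0, 0, 0],
    [0, 0, 0, 0, 0, 0]
  ]
}}

```text
t: 23.63
ee_pos: [652.2, -94.7, 54.1]
orientation: [-0.378, -2.881, -0.052]
ft_force: [-0.8, -0.1, -1.1]
width: 61.6
```

```bash
python3 snap.py 29 180 80 400 245; python3 - <<'E'
from kin import *
rel=np.radians(32.3-18)
p=o["ee_pos"]
plan([((650,-98,43),tool(-rel,np.radians(-15)))],vmax=34)
heldl("29",(p[0]+4,p[1]),12,80,50)
E
```

```text
kin tilt [-0.43 -0.28]
t 23.68 at [652.4 -94.8  54.5] q [-0.17  0.78  1.45  0.03  1.15 -1.5 ] F [ 0.6 -0.2 -0.4] w 60.9
[[-1.3,-3.8,11.5,0.005,0.012,0.001]]
332 tilt [2.24 4.69] ctr [657.6 -93.6] z0 51.7 zlo 20.3 zhi 78.7
```

View pics/side29.png

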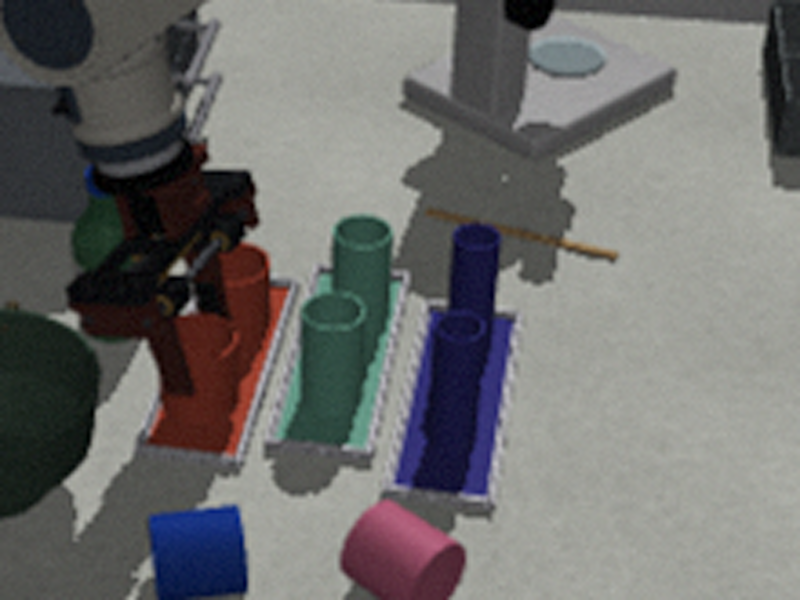

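```bash
python3 - <<'E'
from kin import *
rel=np.radians(32.3-18)
plan([((648.5,-98,48),tool(-rel,np.radians(-15)))],vmax=5)
E
```

```text
kin tilt [-0.43 -0.28]
t 23.68 at [652.4 -94.8  54.5] q [-0.17  0.78  1.45  0.03  1.15 -1.5 ] F [ 0.6 -0.2 -0.4] w 60.9
[[0.7,-2.1,3.5,0.002,0.006,0.001],[0.6,-2.1,3.5,0.002,0.006,0.001]]
```

Call:
{"fn": "move_arm", "kwargs": {
  "deltas": [
    [1, -3, 2, 0.002, 0.006, 0],
    [1, -3, 3, 0.002, 0.004, 0],
    [0, 0, 0, 0, 0, 0]
  ]
}}

```text
t: 23.93
ee_pos: [648.6, -100.4, 51.6]
orientation: [-0.376, -2.873, -0.047]
ft_force: [0.1, -0.4, -1.6]
width: 61.6
```

```bash
python3 - <<'E'
from kin import *
rel=np.radians(32.3-18)
plan([((648.5,-98,43),tool(-rel,np.radians(-15)))],vmax=50)
E
python3 snap.py 30 180 80 400 245; python3 -c "
from kin import *
heldl('30',(651,-98),12,80,50)"
```

```text
kin tilt [ 0.08 -0.17]
t 23.93 at [ 648.6 -100.4   51.6] q [-0.18  0.78  1.45  0.02  1.15 -1.5 ] F [ 0.1 -0.4 -1.6] w 61.6
[[-1.4,2.3,8.5,0.000,0.004,0.002]]
kin tilt [ 0.04 -0.17]
361 tilt [2.79 4.04] ctr [654.2 -99.3] z0 49.2 zlo 17.6 zhi 80.0
```

Call:
{"fn": "move_arm", "kwargs": {
  "deltas": [
    [-1, 0, 3, 0, 0, 0],
    [-1, 0, 3, 0, 0, 0],
    [0, 0, 0, 0, 0, 0]
  ]
}}

```text
t: 24.23
ee_pos: [650.1, -101.0, 45.9]
orientation: [-0.377, -2.875, -0.048]
ft_force: [0.1, 0.0, -1.3]
width: 61.2
```

Call:
{"fn": "move_arm", "kwargs": {
  "deltas": [
    [-0.5, 0, 2, 0, 0, 0],
    [-0.5, 0, 1.5, 0, 0, 0]
  ]
}}

```text
t: 24.4
ee_pos: [650.4, -101.0, 42.2]
orientation: [-0.378, -2.876, -0.048]
ft_force: [0.3, -0.3, -1.4]
width: 61.0
```

Call:
{"fn": "move_arm", "kwargs": {
  "deltas": [
    [0, 0, 1.2, 0, 0, 0],
    [0, 0, 1, 0, 0, 0]
  ]
}}

```text
t: 24.57
ee_pos: [649.9, -100.8, 39.6]
orientation: [-0.377, -2.875, -0.048]
ft_force: [0.1, 0.5, -0.9]
width: 61.2
```

```bash
python3 snap.py 31 200 120 320 220; python3 -c "
from kin import *
heldl('31',(654,-100),12,80,50)"
```

```text
kin tilt [-0.06 -0.16]
368 tilt [2.25 2.91] ctr [655.5 -99.3] z0 43.4 zlo 12.5 zhi 70.7
```

View pics/side31.png

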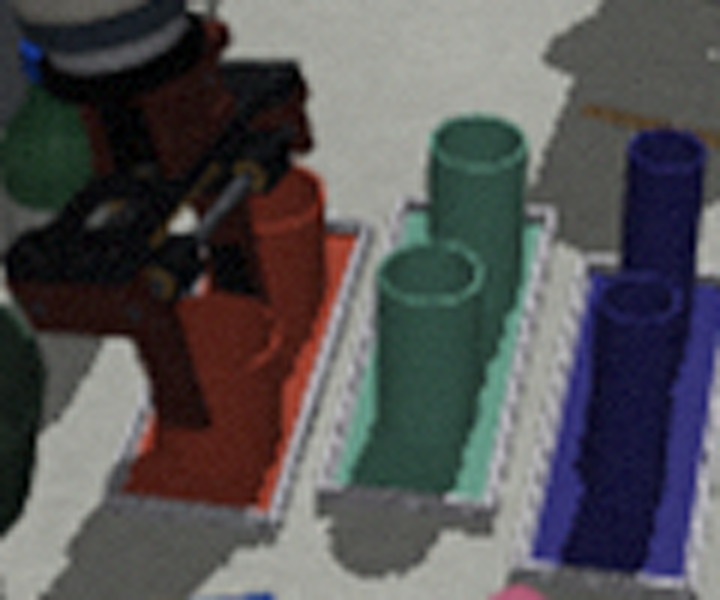

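Call:
{"fn": "move_arm", "kwargs": {
  "deltas": [
    [0, 0, 1.2, 0, 0, 0],
    [0, 0, 0.8, 0, 0, 0]
  ]
}}

```text
t: 24.78
ee_pos: [649.3, -100.6, 37.3]
orientation: [-0.377, -2.875, -0.048]
ft_force: [-0.3, -0.0, -0.4]
width: 61.4
```

Call:
{"fn": "move_arm", "kwargs": {
  "deltas": [
    [0, 0, 1, 0, 0, 0],
    [0, 0, 0.6, 0, 0, 0]
  ]
}}

```text
t: 24.95
ee_pos: [649.3, -100.6, 37.1]
orientation: [-0.377, -2.876, -0.048]
ft_force: [-0.5, 0.4, 2.4]
width: 60.9
```

Call:
{"fn": "move_arm", "kwargs": {
  "deltas": [
    [0, 0, 0.8, 0, 0, 0],
    [0, 0, 0.4, 0, 0, 0]
  ]
}}

```text
t: 25.12
ee_pos: [649.2, -100.6, 37.1]
orientation: [-0.377, -2.876, -0.047]
ft_force: [-0.7, 0.1, 0.9]
width: 61.3
```

Call:
{"fn": "move_arm", "kwargs": {
  "deltas": [
    [0, 0, 1, 0, 0, 0],
    [0, 0, 1, 0, 0, 0]
  ]
}}

```text
t: 25.28
ee_pos: [649.3, -100.6, 37.1]
orientation: [-0.377, -2.877, -0.047]
ft_force: [-1.8, 0.5, 6.7]
width: 61.0
```

```bash
python3 snap.py 32 200 120 320 220; python3 -c "
from kin import *
heldl('32',(654,-100),12,80,50)"
```

```text
kin tilt [-0.14 -0.12]
354 tilt [1.77 3.23] ctr [655.  -99.4] z0 41.7 zlo 12.4 zhi 68.4
```

Coral rests on the floor at 6.7 N, rim at about 67 (expected 66). I release.

Call:
{"fn": "move_arm", "kwargs": {
  "deltas": [
    [0, 0, 0, 0, 0, 0],
    [0, 0, 0, 0, 0, 0],
    [0, 0, 0, 0, 0, 0],
    [0, 0, 0, 0, 0, 0],
    [0, 0, 0, 0, 0, 0]
  ],
  "hand": -1
}}

```text
t: 25.75
ee_pos: [649.6, -100.5, 36.7]
orientation: [-0.377, -2.878, -0.047]
ft_force: [-0.9, -0.7, -0.2]
width: 86.7
```

Call:
{"fn": "move_arm", "kwargs": {
  "deltas": [
    [0, 0, 0, 0, 0, 0],
    [0, 0, 0, 0, 0, 0]
  ]
}}

```text
t: 25.92
ee_pos: [649.5, -100.5, 36.2]
orientation: [-0.377, -2.878, -0.047]
ft_force: [0.4, 0.6, 0.6]
width: 87.9
```

```bash
python3 snap.py 33 200 120 320 220; python3 -c "
from kin import *
heldl('33',(654,-100),12,80,50)
print(ctrl.get_obs()['ft_force'])
plan([(np.array(o['ee_pos'])+[0,0,25],Rn.from_rotvec(o['orientation']))])"
```

```text
kin tilt [-0.19 -0.13]
384 tilt [0.35 0.54] ctr [654.9 -98.7] z0 44.2 zlo 12.3 zhi 68.0
[ 0.759432   0.1285636 -0.1398446]
t 25.97 at [ 649.4 -100.5   36.2] q [-0.18  0.8   1.46  0.02  1.13 -1.5 ] F [ 0.8  0.1 -0.1] w 87.5
[[6.0,0.0,-24.3,0.000,0.000,0.000]]
```

View pics/side33.png

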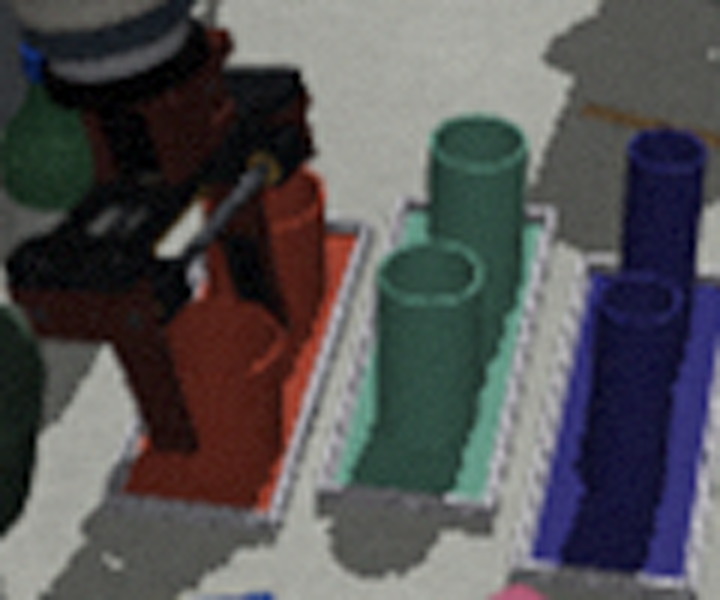

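Coral stands upright, tilt about 0.5°, with the fingers clear. I retract straight up, then back toward the robot.

Call:
{"fn": "move_arm", "kwargs": {
  "deltas": [
    [2, 0, -10, 0, 0, 0],
    [5, 0, -25, 0, 0, 0],
    [9, 0, -36, 0, 0, 0],
    [9, 0, -36, 0, 0, 0],
    [9, 0, -36, 0, 0, 0]
  ]
}}

```text
t: 26.38
ee_pos: [644.8, -100.0, 180.3]
orientation: [-0.375, -2.859, -0.048]
ft_force: [0.2, 0.2, -0.6]
width: 87.7
```

Call:
{"fn": "move_arm", "kwargs": {
  "deltas": [
    [9, 0, -36, 0, 0, 0],
    [20, 15, -25, 0, 0, 0],
    [25, 20, -15, 0, -0.05, 0],
    [25, 20, -10, 0, -0.05, 0],
    [25, 20, -10, 0, -0.05, 0]
  ]
}}

```text
t: 26.8
ee_pos: [592.8, -9.9, 310.8]
orientation: [-0.408, -3.024, -0.021]
ft_force: [0.7, 1.2, -0.5]
width: 87.8
```

Call:
{"fn": "move_arm", "kwargs": {
  "deltas": [
    [25, 20, 0, 0, -0.05, 0],
    [25, 20, 0, 0, -0.05, 0],
    [15, 15, 0, 0, 0, 0],
    [0, 0, 0, 0, 0, 0],
    [0, 0, 0, 0, 0, 0]
  ]
}}

```text
t: 27.22
ee_pos: [539.5, 67.1, 324.9]
orientation: [0.409, 3.084, 0.007]
ft_force: [0.8, -0.6, 0.1]
width: 88.0
```

```bash
python3 snap.py 40; python3 snap.py 40 0 0 512 384 top; python3 - <<'E'
from kin import *
print(o["t"],o["ee_pos"])
heldl("40",(655,-99),12,80,50);heldl("40",(653,-217),12,80,50)
held("m","40",(559,-135),15,70,40);held("m","40",(550.5,-245),15,70,40)
held("s","40",(460,-98),15,95,40);held("s","40",(457,-216),15,95,40)
# change detection outside the nest/rows
for n in("side","top"):
    a=pickle.load(open(n+"0.pkl","rb"));b=pickle.load(open(n+"40.pkl","rb"))
    print(n)
    A=cloud(a);
    df=(abs(a["range_z"]-b["range_z"])>8)&(a["range_z"]>0)&(b["range_z"]>0)
    c,lab,st,ce=cv2.connectedComponentsWithStats(df.astype(np.uint8))
    for i in range(1,c):
        if st[i,4]>25: print(st[i].tolist(),np.nanmedian(A[lab==i],0).round(0))
E
```

```text
kin tilt [-15.07   3.52]
27.3167 [540.48700372  66.19391615 324.38701048]
467 tilt [1.28 1.43] ctr [654.  -99.5] z0 42.7 zlo 12.5 zhi 67.3
387 tilt [-0.01  1.16] ctr [ 653.9 -217.7] z0 45.2 zlo 12.4 zhi 67.0
{'side': 304} zlo {'side': array([15.6, 15.8, 16.8])}
tilt deg x,y [0.06 1.85] center [ 558.8 -134.5] z0 46.1 bottom ctr [ 558.8 -135.5] resid 1.15
{'side': 198} zlo {'side': array([15.8, 15.9, 17.4])}
tilt deg x,y [-0.04  2.19] center [ 551.1 -245.7] z0 51.3 bottom ctr [ 551.1 -247. ] resid 1.24
{'side': 324} zlo {'side': array([15.2, 15.4, 18.3])}
tilt deg x,y [0.11 0.14] center [460.5 -98.3] z0 57.3 bottom ctr [460.4 -98.4] resid 1.04
{'side': 185} zlo {'side': array([18.7, 19.1, 27.8])}
tilt deg x,y [0.51 1.37] center [ 457.2 -217.5] z0 71.5 bottom ctr [ 456.7 -218.8] resid 1.14
side
[0, 0, 338, 286, 31785] [ 1759. -1460.  -461.]
[350, 0, 10, 7, 26] [  336. -1466.   126.]
[329, 0, 183, 184, 15294] [147.   1. 386.]
[369, 3, 11, 9, 31] [  243. -1464.   113.]
[366, 11, 18, 15, 69] [  241. -1449.    54.]
[355, 12, 12, 10, 32] [  301. -1448.    64.]
[364, 23, 15, 16, 44] [  246. -
[... 3055 characters left out ...]
2, 30] [1414.  348. -753.]
[19, 62, 15, 6, 28] [1411. 1084. -750.]
[73, 65, 13, 12, 35] [1377.  819. -750.]
[149, 64, 9, 11, 26] [1392.  463. -748.]
[277, 64, 18, 13, 53] [1395. -190. -752.]
[112, 66, 14, 12, 39] [1384.  629. -752.]
[133, 66, 14, 11, 30] [1379.  528. -750.]
[126, 69, 11, 10, 26] [1356.  574. -751.]
[151, 73, 15, 10, 39] [1345.  432. -752.]
[225, 73, 13, 7, 26] [1355.   75. -753.]
[166, 75, 12, 8, 28] [1339.  372. -749.]
[287, 74, 17, 10, 52] [1339. -236. -750.]
[305, 74, 13, 9, 37] [1340. -314. -751.]
[132, 132, 145, 252, 27330] [391. 137.  -0.]
[276, 168, 25, 26, 497] [ 662. -106.    4.]
[291, 204, 23, 22, 378] [ 565. -143.    4.]
[281, 245, 19, 16, 239] [ 462. -107.    4.]
```

View pics/side40.png

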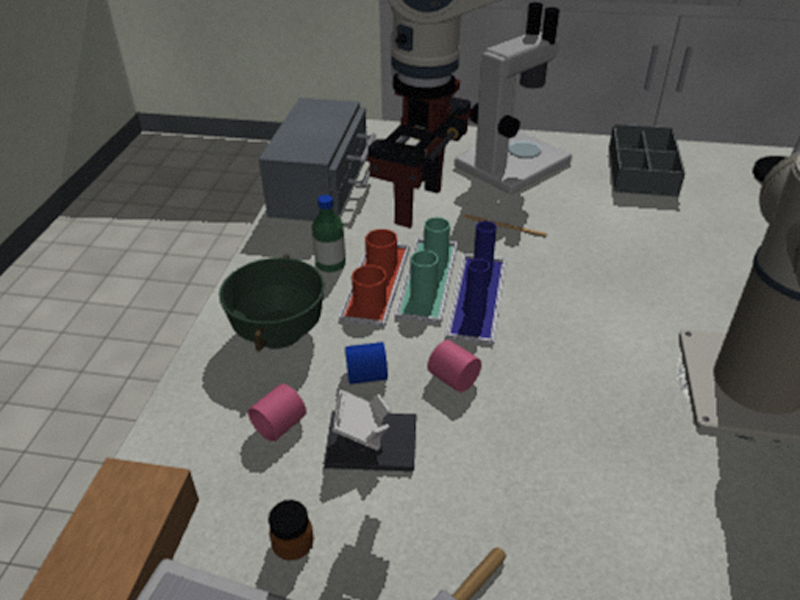

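View pics/top40.png

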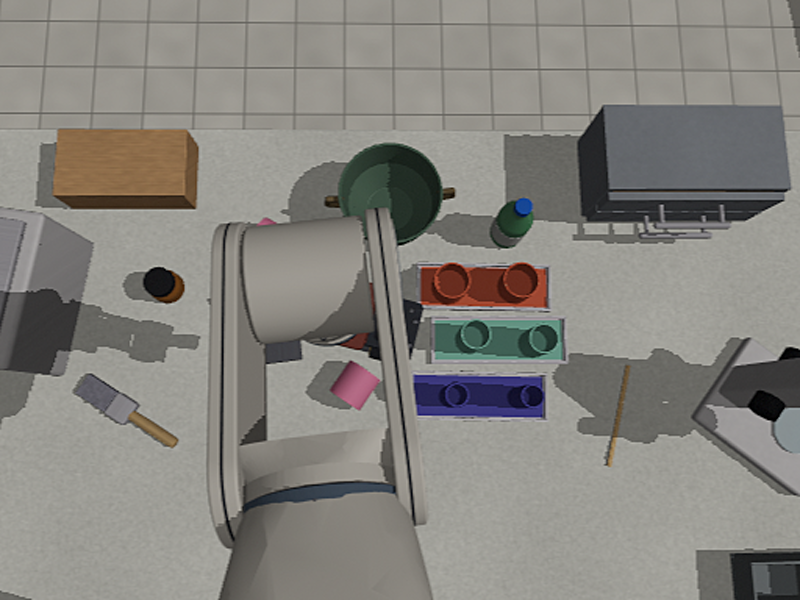

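Both views show two upright beakers in each row: side (369,290), (425,285), (478,298) beside the kept ones. The cradle is empty and everything else is where it was.

```bash
python3 -c "
from workcell import ctrl
o=ctrl.get_obs();print(o['t'],abs(o['qvel']).max(),o['ft_force'])
print(ctrl.close_job())"
```

```text
27.3167 0.02662085179310945 [ 0.59385226 -0.25660065 -0.53002456]
the job is handed in; nothing more can be done
None
```

I pulled the nest apart and set each beaker upright in the row of its own size and colour, beside the one already standing there. The job was handed in at 27.3 s, with the gripper open and clear of everything.

| Beaker | Placed at (x, y) | Kept beaker at (x, y) | Peak force when set down |
|---|---|---|---|
| Violet | (460, -98) | (457, -217) | 21 N |
| Mint | (559, -135) | (551, -246) | 6 N |
| Coral | (654, -99) | (654, -218) | 7 N |

- **Violet touch-down:** it met the tray floor at 21 N. I backed off about 1 mm and set it down again at 19 N before letting go. The other two were gentler.
- **Last checks:** both cameras show two beakers standing upright in each row and the cradle empty. Comparing depth before and after shows change on the bench only at the cradle, the three new beakers and where the arm blocks the view. The kept beakers are within about 2 mm of where I first measured them.
- **What disagreed:** the camera fit of the held coral read 2–6° of tilt, while the arm's own pose gave under 0.5°. After release the coral read about 0.6° with the fingers still around it, and about 1.9° in the last picture. The other standing beakers, kept ones included, read up to 2.2°, so I put this down to fitting error.
- **Wrist limits:** the first approach ran close to a joint limit, so I turned the hand half a turn. For mint and coral I used a steeper hand.

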